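# Make up the breakfast tray and the pasta tray

### The arm

A 6-joint arm with a two-finger parallel gripper is mounted at the origin on a cart in front of the work surface, level with it; the furniture and walls round the work are solid. World frame = base frame: x ahead of the robot, y to its left, z up, the work surface at z = 0. Lengths are in mm, angles in rad, forces in N, time in s.
With the tool pointing down it reaches from about 275 to 1000 mm from the base axis. Payload 8.4 kg.
Tool frame: the origin (TCP) lies between the finger pads; the fingertips stand 22 mm ahead of it and the grasp point (between the pads) lies 3 mm ahead of it (r.nose_length is the z of the fingertips in the tool frame, in mm); z points along the fingers, y is the line along which they close (so a half turn about z gives the same grasp; the last joint's range is limited). The gripper opens to 85 mm and grips with 20 to 120 N. Pads are 22 mm wide; open, the fingers measure 114 mm over their backs; the gripper's body (76 mm by 85 mm) begins 54 mm behind the grasp point. The pads swing forward as they close: fully open they stand 13 mm farther back than shut.
Start: joints at [1.127, 0.353, 1.633, -0, 1.155, -0.002], TCP at [267.229, 564.993, 253.281] pointing down, gripper open.
Joint ranges: [-2.63, 2.63], [-0.92, 2.1], [0.06, 2.66], [-1.3, 4.44], [0, 2.69], [-3.02, 3.02]. Speed limits (rad/s): [2.22, 2.22, 2.79, 3.14, 3.14, 3.14].

### API

Orientations are given as [roll, pitch, yaw] about the fixed x, y, z axes, in that order (R = Rz(yaw) Ry(pitch) Rx(roll)).
In Python, from rig import r, cams gives the robot as it stands.
- The arm moves only by the tool move_tool, called after "Request:" as name(argument=value, ...) on one line, values as JSON. Schema: {"type":"object","properties":{"offsets":{"type":"object","properties":{"increments":{"type":"array","items":{"type":"array","items":{"type":"number"},"minItems":7,"maxItems":7},"minItems":1,"maxItems":5}},"additionalProperties":false,"required":["increments"]},"clamp_n":{"type":"number"},"only":{"type":"string"},"quiet":{"type":"boolean"},"lines":{"type":"string"}},"required":["offsets"],"additionalProperties":false}. offsets is an object whose key "increments" holds a list of rows, 1 to 5 of them, each of 7 numbers: a rotation vector rx, ry, rz in shares of pi rad (1.0 is pi rad), then dx, dy, dz in a scale on which 1.0 is 600 mm, then the opening from 0.0 (shut) to 1.0 (fully open); each row shifts and turns the commanded pose from where the row before left it, along the tool's axes as they then stand; what a row does not reach is not made up. A row lasts 1/12 s, in which the tool goes at most 41.7 mm and 0.125 rad, less where a joint would pass 70% of its speed; a pose out of reach is approached as far as the arm can. The fingers move at their own pace and stop on an object; clamp_n is the grip in N (left out, the last holds). Time passes only in rows, so rows that do not move let the fingers close. The tool returns the time, the measured TCP pose, the force, the opening and the grip force at its end. only (a regular expression) keeps the lines of the reply that match it, lines (a string "A,B") keeps lines A to B, and quiet returns only ok. Input that does not fit is refused with a message, and nothing moves.
- r.sense(): the state, without advancing time (a new reading comes with each control period).
- cams.grab_frame(name): name is "side" or "top"; returns the picture (400x640x3 uint8, red, green, blue); there is no depth.
- cams.camera_params(name): a dict with "fx", "fy", "cx", "cy" (pixels), "dist_coeffs" ([k1, k2, p1, p2, k3] as OpenCV has them; the pictures are not rectified), "rvec" (rotation vector, rad) and "tvec" (3), from world to camera coordinates, as OpenCV has them. Camera axes: x right, y down, z forward; pixel columns grow to the right and rows downward; lengths in mm; the calibration is good to about 2 mm. A picture is of the moment at which its call begins. camera_params takes no time and is no camera call.
- r.sign_off(): hands the job in; it is judged then, once.
The state is a dict: "clock": time; "qpos": joint angles; "qvel": joint speeds; "joint_efforts": joint torques, N m; "eef_pos": TCP position; "tcp_rot": TCP orientation; "contact_force": force on the tool from outside, world axes, zero at the start; "wrist_torque": the same for the moment, N m; "opening": opening from 0.0 (shut) to 1.0 (fully open); "grasp_force": force on a finger pad.
Only numpy, scipy, OpenCV 4.12 (cv2) and the standard library are available. Lean on these libraries where they do the work, as an engineer would, in place of code of your own. Each camera call takes 0.05 s, during which the arm holds its last target. There are 200 camera calls.

### The job

Make up the two guest trays from the stock standing between them. The blue tray is for boiled eggs: put the red-and-white egg timer in its wide collar, the grey-topped salt shaker in its narrow collar, and lay the teaspoon along its cutlery rest, across both bars. The wooden tray is for pasta and has its fork already: put the tomato tin in its wide collar and the black-capped herb jar in its narrow collar; stand these four upright on the tray floor and leave the red-capped jar, the white-capped jar and the fork where they are.

Things in the scene. Friction and masses are not known exactly. Their poses are not given: they have to be found in the camera images.
- breakfast_tray: blue tray, fixed, 184 (x) x 228 (y) mm, rim 19 high, steel bows 31 out at the y ends. Origin: centre of underside, on the worktop, z up. In its frame (mm): floor z 12. Wide steel collar, bore 78, centre x 38, y 50; narrow, bore 56, x 38, y -62; both 26 high, 6 wider at the mouth. Cutlery rest: 2 black bars at y -46, +46, centred x -58, tops z 24, ends upturned 9 mm, 40 mm between them
- pasta_tray: pale wooden tray, fixed; exactly the same shape, sizes, frame, collars and cutlery rest as the blue tray. Cutlery lies along the tray's own y axis, on the tops of both bars (24 mm above the origin); things in a collar stand on the tray floor (12 mm above the origin). A fork already lies in this tray's rest
- timer: wind-up egg timer, white round base 63 mm across with a red upper half, 52 mm high. Origin: centre of its underside; z up. On top is a straight red grip ridge 44 x 10 mm along the timer's own x axis, z 42 to 52 mm. The dial does not turn here. About 0.11 kg
- salt_shaker: grey salt shaker with a domed, pierced top, round, 44 mm across up to 66 mm, then a grey dome 34 mm across, 90 mm high. Origin: centre of its underside; z up. About 0.1 kg
- teaspoon: steel teaspoon lying on the worktop, 130 mm long, 26 mm wide at the bowl, 11 mm high. Origin: middle of its length, on the underside; its long axis is its own x axis. It can be pinched across the middle. About 0.02 kg
- tomato_tin: round food tin with a red and green tomato label and gold ends, 57 mm across, 72 mm high. Origin: centre of its underside; z up. About 0.18 kg
- herb_jar: clear spice jar with a black cap (green mark on top) and a green label, 40 mm across, 105 mm high (cap: top 21 mm). Origin: centre of its underside; z up. About 0.11 kg
- red_jar: spice jar with a red cap, 45 mm across, 106 mm high; not wanted, stays where it is. Origin: centre of its underside
- white_jar: clear spice jar with a white cap (dark blue mark on top), 47 mm across, 98 mm high; not wanted, stays where it is. Origin: centre of its underside
- fork: steel fork, 193 mm long, 26 mm wide, 15 mm high, already in the cutlery rest of the wooden tray; stays there. Origin: middle of its length, on the underside; its long axis is its own x axis
There are look-alikes about, which are no part of the job. What is shaped like the tomato_tin but orange is not meant.

How it is judged (in metres and radians):
At the end, for the whole second after the job is handed in: Each thing is upright (0.12 rad) on its tray's floor in its collar: within 12 mm of the centre in tray x and y, 6 mm in height; the teaspoon is level on both bars within 14 mm across, 18 mm along, 0.25 rad; all at rest; red jar, white jar and fork within 20 mm of their starts (x of timer in the frame of breakfast_tray between 0.026 and 0.05 m and y of timer in the frame of breakfast_tray between 0.038 and 0.062 m and z of timer in the frame of breakfast_tray between 0.006 and 0.018 m and angle between each of timer, salt_shaker, teaspoon, tomato_tin, herb_jar's own z axis and vertical below 0.12 rad and linear speed of each of timer, salt_shaker, teaspoon, tomato_tin, herb_jar below 0.02 m/s and x of salt_shaker in the frame of breakfast_tray between 0.026 and 0.05 m and y of salt_shaker in the frame of breakfast_tray between -0.074 and -0.05 m and z of salt_shaker in the frame of breakfast_tray between 0.006 and 0.018 m and x of teaspoon in the frame of breakfast_tray between -0.072 and -0.044 m and y of teaspoon in the frame of breakfast_tray between -0.018 and 0.018 m and z of teaspoon in the frame of breakfast_tray between 0.018 and 0.03 m and angle between the x axis of teaspoon and the y axis of breakfast_tray, either way round below 0.25 rad and x of tomato_tin in the frame of pasta_tray between 0.026 and 0.05 m and y of tomato_tin in the frame of pasta_tray between 0.038 and 0.062 m and z of tomato_tin in the frame of pasta_tray between 0.006 and 0.018 m and x of herb_jar in the frame of pasta_tray between 0.026 and 0.05 m and y of herb_jar in the frame of pasta_tray between -0.074 and -0.05 m and z of herb_jar in the frame of pasta_tray between 0.006 and 0.018 m and distance of each of red_jar, white_jar, fork from where it was at the start of the episode below 0.02 m); the robot touches nothing.
It fails at once if the red-capped jar is shifted by more than 20 mm or tipped (distance of red_jar from where it was at the start of the episode above 0.02 m or angle between red_jar's own z axis and vertical above 0.4 rad).
It fails at once if the white-capped jar is shifted by more than 20 mm or tipped (distance of white_jar from where it was at the start of the episode above 0.02 m or angle between white_jar's own z axis and vertical above 0.4 rad).
It fails at once if the fork is shifted by more than 20 mm or tipped (distance of fork from where it was at the start of the episode above 0.02 m or angle between fork's own z axis and vertical above 0.4 rad).
It also fails if it takes over 136 s, if anything falls off the work surface, if the arm or the gripper's body presses on something with over 40 N, if the wrist force passes 120 N, or if a joint passes its speed limit or range.

## Working session

There is one attempt and no reset: what is moved stays moved. The work goes in short steps, Python scripts to look and compute and a tool call to move; the robot and the scene stay as the last step left them, time stands still between calls to the robot, and variables do not carry over. Pictures are saved under pics/ and viewed, at most 14 in all, crops included, and the job is handed in when it is done.

```bash
mkdir -p pics; python3 - <<'E'
from rig import r,cams
import cv2
for n in("top","side"):
    im=cams.grab_frame(n); cv2.imwrite(f"pics/{n}0.png",im[:,:,::-1]); p=cams.camera_params(n); print(n,p)
print(r.sense())
E
```

```text
top {'fx': 439.5096200829945, 'fy': 439.5096200829945, 'cx': 316.8746375804965, 'cy': 202.37554227279085, 'dist_coeffs': array([0.03918613, 0.        , 0.        , 0.        , 0.        ]), 'rvec': array([ 2.04512975, -2.18993539,  0.22358725]), 'tvec': array([  27.76530754,  596.42136471, 1165.83096402])}
side {'fx': 474.3766954435651, 'fy': 474.3766954435651, 'cx': 330.9889482837719, 'cy': 192.50229088147145, 'dist_coeffs': array([0.00922404, 0.        , 0.        , 0.        , 0.        ]), 'rvec': array([ 0.17772567, -2.6887593 ,  1.51950864]), 'tvec': array([ 568.47279548,   82.08453032, 1187.44505232])}
{'clock': 0.1, 'qpos': array([ 1.12660465e+00,  3.53568152e-01,  1.63406074e+00,  3.38452977e-05,
        1.15520677e+00, -2.38631249e-03]), 'qvel': array([ 7.65711754e-04, -2.08840610e-03,  1.37496309e-03, -9.31309405e-04,
        7.90163269e-05, -5.28331357e-04]), 'joint_efforts': array([-1.21189038e-03, -6.06353116e+01, -3.42821324e+01, -2.00804411e-04,
        3.98071294e-03,  5.87985852e-06]), 'eef_pos': array([267.04302048, 564.63290136, 252.64302916]), 'tcp_rot': array([-3.14034972e+00, -3.39134446e-05,  2.69977358e+00]), 'contact_force': array([ 0.05074314, -0.36073061, -0.63288256]), 'wrist_torque': array([0.00826155, 0.03917321, 0.0199515 ]), 'grasp_force': 0.0, 'opening': 0.9958372043890716}
```

View pics/top0.png

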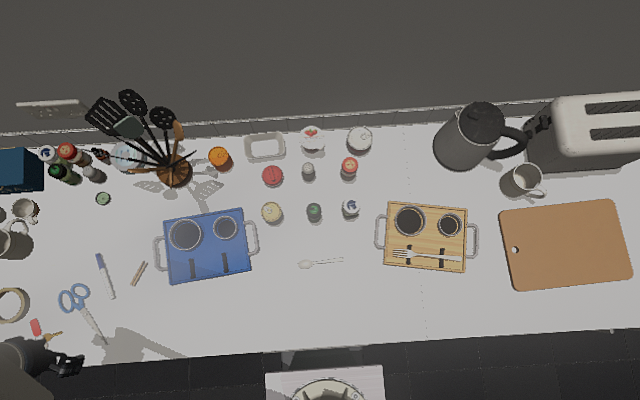

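View pics/side0.png

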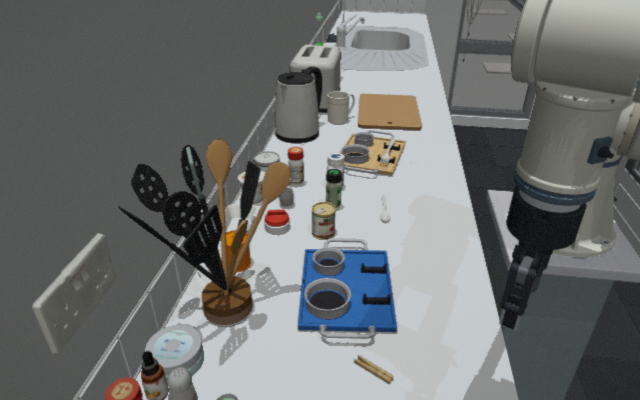

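The top view shows the timer at (272,175), the shaker at (308,170) and the red jar at (349,167). The tin is at (271,212), the herb jar at (314,212), the white jar at (350,207) and the spoon at (321,263). The blue tray is near (207,246) and the wooden tray near (427,238). Next I'll enlarge that area to get exact pixels.

```bash
cat > h.py <<'E'
import numpy as np, cv2
from rig import r,cams
def ray(n,u,v):
    p=cams.camera_params(n); K=np.array([[p['fx'],0,p['cx']],[0,p['fy'],p['cy']],[0,0,1]])
    q=cv2.undistortPoints(np.array([[[u,v]]],float),K,np.array(p['dist_coeffs']))[0,0]
    R=cv2.Rodrigues(np.array(p['rvec']))[0]; return -R.T@np.array(p['tvec']),R.T@np.array([q[0],q[1],1])
def pt(n,u,v,z):
    c,d=ray(n,u,v); return (c+d*(z-c[2])/d[2]).round(1)
def proj(n,P):
    p=cams.camera_params(n); K=np.array([[p['fx'],0,p['cx']],[0,p['fy'],p['cy']],[0,0,1]])
    return cv2.projectPoints(np.array(P,float).reshape(-1,1,3),np.array(p['rvec']),np.array(p['tvec']),K,np.array(p['dist_coeffs']))[0][:,0]
E
python3 - <<'E'
import cv2,numpy as np
from h import *
im=cv2.imread("pics/top0.png")
a=cv2.resize(im[140:290,240:380],None,fx=4,fy=4,interpolation=cv2.INTER_CUBIC)
cv2.imwrite("pics/stock.png",a)
def tile(x0,x1): return cv2.resize(im[195:290,x0:x1],None,fx=5,fy=5,interpolation=cv2.INTER_CUBIC)
cv2.imwrite("pics/trays.png",np.vstack([cv2.resize(im[200:290,150:265],None,fx=3.3,fy=3.3,interpolation=cv2.INTER_CUBIC),cv2.resize(im[190:280,370:485],None,fx=3.3,fy=3.3,interpolation=cv2.INTER_CUBIC)]))
hsv=cv2.cvtColor(im,cv2.COLOR_BGR2HSV)
# top-cam masks
def blob(name,m,box):
    x0,y0,x1,y1=box; mm=np.zeros(m.shape,np.uint8); mm[y0:y1,x0:x1]=m[y0:y1,x0:x1]*255
    c=max(cv2.findContours(mm,0,2)[0],key=cv2.contourArea); print(name,cv2.minAreaRect(c),cv2.minEnclosingCircle(c)); return cv2.minAreaRect(c)
H,S,V=[hsv[...,i].astype(int) for i in range(3)]
for n,m,b in [("blue",(abs(H-110)<15)&(S>100),(140,195,270,300)),("wood",(abs(H-17)<10)&(S>50),(370,190,490,285)),
 ("timer",((H<8)|(H>172))&(S>100),(255,155,290,192)),("tin",(S>40),(255,195,290,232)),("herb",V<150,(300,198,330,228)),("herb cap",V<90,(300,198,330,228)),("shaker",V<175,(298,155,320,185)),
 ("red",((H<8)|(H>172))&(S>100),(335,150,365,185)),("white",S>60,(335,190,365,225)),("spoon",V<185,(290,250,350,275))]:
    try: q=blob(n,m,b)
    except Exception as e: print(n,e); continue
    if n in("blue","wood"):
        for c in cv2.boxPoints(q): print(pt("top",*c,19))
E
```

```text
blue ((213.135986328125, 264.2480163574219), (24.1495361328125, 71.5541763305664), 79.69515228271484) ((214.0, 269.0), 36.40065002441406)
[471.6 391.3  19. ]
[493.6 194.2  19. ]
[426.5 184.4  19. ]
[405.3 379.5  19. ]
wood ((426.1138000488281, 236.40768432617188), (83.48578643798828, 64.19432830810547), 5.946863651275635) ((426.0, 236.5), 52.00250244140625)
[ 417.2 -181.6   19. ]
[ 597.9 -218.8   19. ]
[ 556.5 -452.9   19. ]
[ 378.3 -409.2   19. ]
timer ((271.5, 174.5), (17.0, 19.0), 90.0) ((271.68182373046875, 174.68182373046875), 9.696527481079102)
tin ((270.7500305175781, 211.25), (19.798988342285156, 19.091880798339844), 45.0) ((270.83489990234375, 211.34906005859375), 10.186020851135254)
herb ((313.5923156738281, 212.73849487304688), (19.96959114074707, 15.13223648071289), 82.87498474121094) ((314.6914978027344, 212.8829803466797), 10.549993515014648)
herb cap ((320.0, 210.5), (3.0, 0.0), -90.0) ((320.0, 210.5), 1.500100016593933)
shaker ((307.9230651855469, 172.61538696289062), (21.57277488708496, 14.512594223022461), 78.69007110595703) ((308.5, 172.5), 10.79361629486084)
red ((349.75, 164.75001525878906), (14.849241256713867, 14.142135620117188), 45.0) ((349.625, 164.5833282470703), 7.755589485168457)
white ((354.0, 204.0), (0.0, 0.0), 0.0) ((354.0, 204.0), 9.999999747378752e-05)
spoon ((319.5, 262.0), (24.0, 59.0), 90.0) ((319.5, 262.0), 31.84739112854004)
```

View pics/stock.png

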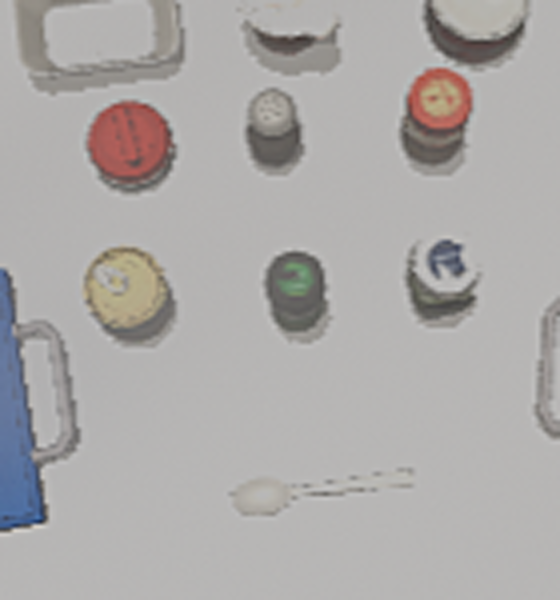

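View pics/trays.png

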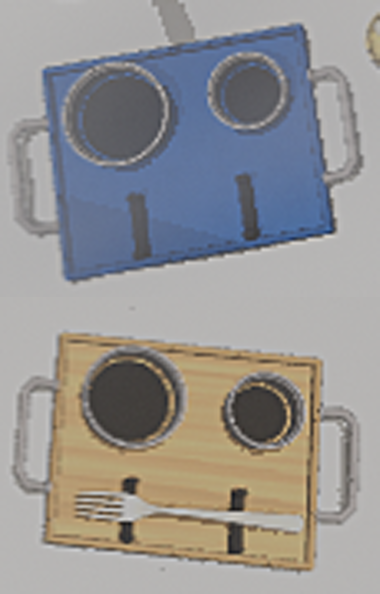

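The stock crop shows the timer ridge running near-vertical, from about (120,113) to (137,163). The spoon runs from (232,496) to (413,476), with its bowl to the left. In the tray crop both wide collars are on the left and both narrow ones on the right, so I can fit the tray poses from the corners and collars.

```bash
cat > m.py <<'E'
from h import *
from scipy.optimize import least_squares
b=lambda x,y:(150+x/3.3-.3,200+y/3.3-.3); w=lambda x,y:(370+x/3.3-.3,190+(y-297)/3.3-.3); s=lambda x,y:(240+x/4-.3,140+y/4-.3)
T={"blue":[b(*q) for q in[(43,70),(303,24),(335,232),(66,280),(118,114),(249,91)]],
"wood":[w(*q) for q in[(62,333),(322,358),(313,569),(45,542),(131,397),(263,410)]]}
L=np.array([[92,114,19],[92,-114,19],[-92,-114,19],[-92,114,19],[38,50,38],[38,-62,38.]])
def W(p,l): c,s_=np.cos(p[2]),np.sin(p[2]); return l@np.array([[c,s_,0],[-s_,c,0],[0,0,1]])+[p[0],p[1],0]
for n,px in T.items():
    f=least_squares(lambda p:(proj("top",W(p,L))-px).ravel(),[450,290 if n=="blue" else -300,0],x_scale=[10,10,.1],loss="soft_l1")
    p=f.x; print(n,p.round(3),"resid px",(proj("top",W(p,L))-px).round(1).tolist())
    print(" side px",proj("side",W(p,L)).round(0).tolist())
    print(" wide",W(p,np.array([38,50,12.])).round(1)," narrow",W(p,np.array([38,-62,12.])).round(1)," rest",W(p,np.array([-58,0,24.])).round(1))
for n,q,z in [("timer",(130,140),35),("shaker",(272,106),88),("tin",(125,288),72),("herb",(296,278),105),("red",(441,97),106),("white",(445,264),98),("spoon bowl",(232,496),5),("spoon tip",(413,476),5),("ridge a",(120,113),52),("ridge b",(137,163),52)]:
    P=pt("top",*s(*q),z); print(n,P,"side px",proj("side",P).round(0)[0])
E
python3 m.py
```

```text
blue [5.03808e+02 3.05293e+02 1.10000e-01] resid px [[-0.3, -0.4], [0.5, -0.4], [0.2, 0.2], [-0.2, 0.8], [-0.2, -0.0], [0.1, -0.2]]
 side px [[297.0, 324.0], [305.0, 247.0], [387.0, 249.0], [397.0, 326.0], [327.0, 292.0], [328.0, 256.0]]
 wide [536.1 359.2  12. ]  narrow [548.4 247.8  12. ]  rest [446.2 298.9  24. ]
wood [ 4.87908e+02 -3.14127e+02 -1.70000e-01] resid px [[-1.1, -0.4], [-0.2, -0.1], [0.4, 0.6], [-0.4, 0.2], [0.5, -0.2], [0.6, -0.1]]
 side px [[332.0, 162.0], [351.0, 133.0], [405.0, 140.0], [392.0, 171.0], [355.0, 150.0], [363.0, 136.0]]
 wide [ 533.8 -271.3   12. ]  narrow [ 514.9 -381.7   12. ]  rest [ 430.7 -304.3   24. ]
timer [692.2 109.6  35. ] side px [277. 215.]
shaker [695.2   5.8  88. ] side px [283. 175.]
tin [577.1 114.9  72. ] side px [324. 208.]
herb [569.8  -2.6 105. ] side px [333. 172.]
red [ 688.4 -109.8  106. ] side px [295. 150.]
white [ 573.9 -103.6   98. ] side px [336. 156.]
spoon bowl [434.9  52.5   5. ] side px [383. 221.]
spoon tip [440.2 -76.7   5. ] side px [383. 194.]
ridge a [707.9 114.3  52. ] side px [269. 210.]
ridge b [670.3 104.   52. ] side px [286. 209.]
```

```bash
python3 - <<'E'
import cv2
im=cv2.imread("pics/side0.png"); cv2.imwrite("pics/sidec.png",cv2.resize(im[120:340,230:430],None,fx=2.7,fy=2.7,interpolation=cv2.INTER_CUBIC))
E
```

```text
(no output)
```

View pics/sidec.png

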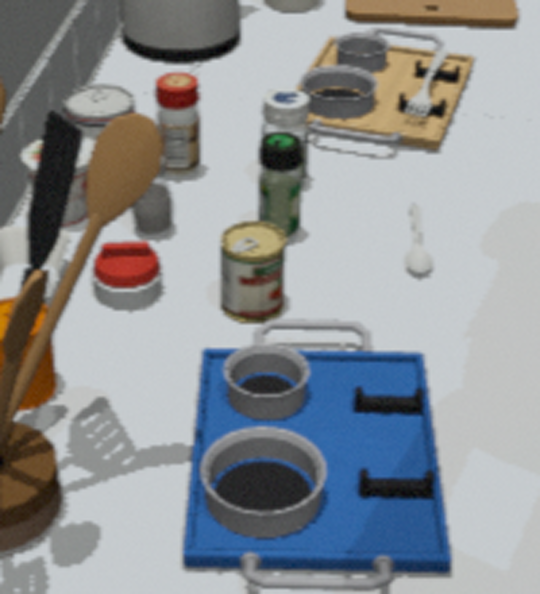

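```bash
python3 - <<'E'
from h import *
print(proj("side",[[695,6,0],[695,6,66],[695,6,90]]).round(1), proj("side",[[692,110,0],[692,110,52]]).round(1))
print("body/base in top",proj("top",[[695,6,0],[695,6,66],[695-22,6,0],[695,28,66],[695,-16,66]]).round(1))
print(pt("top",308,166.2,90),pt("top",308,166.2,40),pt("side",286,204,10),pt("side",286.3,190,40), pt("top",240+274/4,140+171/4,0))
# local mask profile
im=cv2.imread("pics/side0.png"); print(im[172:212:2,278:300:2].mean(2).astype(int))
E
```

```text
[[284.8 204.7]
 [283.8 183. ]
 [283.5 174.8]] [[277.2 227.4]
 [276.2 209.7]]
body/base in top [[308.2 174.6]
 [307.8 168.5]
 [308.7 181.8]
 [300.  169. ]
 [315.5 167.9]]
[694.5   4.9  90. ] [709.2   4.9  40. ] [688.9  17.4  10. ] [691.4  -3.3  40. ] [670.1   6.7   0. ]
[[ 95  97  95  95  91  88  73  91 106 114  92]
 [ 96  98  97  92  90  89  80  91  97 102 102]
 [ 99  95  92  89  89  88  78  87  98 105 103]
 [ 96  92  91  90  88  88 109  77  84  89  94]
 [ 92  93  89  88  88  84 100 104 107 107 111]
 [ 91  92  86  85  87  78  78  72  73  75  74]
 [ 89  89  85  86  82  85  89 108 110 103 103]
 [ 89  85  85  82  95 152 142 131 129 125 136]
 [ 86  82  83  83  90 110 131 176 199 198 201]
 [ 86  80  80  83  91  94  86 145 200 202 203]
 [ 82  82  76  93  95  94  85 117 193 202 202]
 [ 80  76  97  95 100  94  91  88 181 202 203]
 [ 80  83  89  96  95  90  86  85 173 201 202]
 [157  84  89  92  90  90  83  82 172 201 203]
 [179  86  77  80  84  80  78  77 178 202 202]
 [184 105  71  74  80  77  72  73 171 201 202]
 [191 109  69  73  74  76  75  93 140 201 202]
 [195 139 107  88  92  98 116 118 152 200 202]
 [199 194 144 130 129 127 142 154 198 202 201]
 [106 105 105 119 198 197 201 203 202 202 202]]
```

Both views agree, so I'll start with the tin: turn to yaw π, so that tool x = −X, y = +Y and z = −Z, then travel to above it.

Careful with the scale: shifts go in shares of 600 mm and turns go in shares of pi rad. That gives: -0.1105 rad / 3.1416 = -0.0352.

Request:
move_tool(offsets={"increments": [[0, 0, -0.0352, 0, 0, 0, 1], [0, 0, -0.0352, 0, 0, 0, 1], [0, 0, -0.0352, 0, 0, 0, 1], [0, 0, -0.0351, 0, 0, 0, 1]]}, clamp_n=60)

```text
clock: 0.43
eef_pos: [267.1, 564.7, 252.8]
tcp_rot: [-3.141, -0.0, -3.136]
contact_force: [-1.2, 0.4, -0.4]
opening: 1.001
grasp_force: 0.0
```

Request:
move_tool(offsets={"increments": [[0, 0, 0, -0.0323, -0.0468, 0, 1], [0, 0, 0, -0.0323, -0.0468, 0, 1], [0, 0, 0, -0.0323, -0.0468, 0, 1], [0, 0, 0, -0.0323, -0.0468, 0, 1], [0, 0, 0, -0.0323, -0.0468, 0, 1]]})

```text
clock: 0.85
eef_pos: [364.6, 423.0, 252.9]
tcp_rot: [-3.141, -0.0, -3.141]
contact_force: [-0.0, 1.4, 0.0]
opening: 1.001
grasp_force: 0.0
```

Request:
move_tool(offsets={"increments": [[0, 0, 0, -0.0323, -0.0468, 0, 1], [0, 0, 0, -0.0323, -0.0468, 0, 1], [0, 0, 0, -0.0323, -0.0468, 0, 1], [0, 0, 0, -0.0323, -0.0468, 0, 1], [0, 0, 0, -0.0323, -0.0468, 0, 1]]})

```text
clock: 1.27
eef_pos: [461.7, 282.4, 253.1]
tcp_rot: [-3.141, -0.0, -3.142]
contact_force: [0.7, -0.5, -0.3]
opening: 1.0
grasp_force: 0.0
```

Request:
move_tool(offsets={"increments": [[0, 0, 0, -0.0323, -0.0468, 0, 1], [0, 0, 0, -0.0323, -0.0468, 0, 1], [0, 0, 0, -0.0323, -0.0468, 0, 1], [0, 0, 0, -0.0323, -0.0468, 0, 1], [0, 0, 0, -0.0323, -0.0468, 0, 1]]})

```text
clock: 1.68
eef_pos: [558.7, 141.9, 253.1]
tcp_rot: [-3.142, -0.0, 3.142]
contact_force: [1.6, 0.7, -0.3]
opening: 0.999
grasp_force: 0.0
```

Request:
move_tool(offsets={"increments": [[0, 0, 0, -0.0323, -0.0468, 0, 1], [0, 0, 0, 0, 0, 0, 1], [0, 0, 0, 0, 0, 0, 1]]})

```text
clock: 1.93
eef_pos: [578.1, 113.9, 252.8]
tcp_rot: [-3.141, -0.001, 3.139]
contact_force: [0.0, 0.8, -0.6]
opening: 1.002
grasp_force: 0.0
```

Scaled: 38 mm / 600 = 0.0633, 36 mm / 600 = 0.06.

Request:
move_tool(offsets={"increments": [[0, 0, 0, 0.0017, 0.0017, 0.0633, 1], [0, 0, 0, 0, 0, 0.0633, 1], [0, 0, 0, 0, 0, 0.0633, 1], [0, 0, 0, 0, 0, 0.06, 1], [0, 0, 0, 0, 0, 0.0433, 1]]})

```text
clock: 2.35
eef_pos: [574.3, 117.3, 74.3]
tcp_rot: [-3.141, -0.003, -3.141]
contact_force: [-0.3, -0.3, -0.3]
opening: 1.003
grasp_force: 0.0
```

Request:
move_tool(offsets={"increments": [[0, 0, 0, 0, 0, 0.0333, 1], [0, 0, 0, 0, 0, 0, 1], [0, 0, 0, 0, 0, 0, 0], [0, 0, 0, 0, 0, 0, 0], [0, 0, 0, 0, 0, 0, 0]]}, clamp_n=50)

```text
clock: 2.77
eef_pos: [577.7, 117.0, 59.3]
tcp_rot: [3.141, 0.003, -3.141]
contact_force: [-0.1, -0.2, -2.5]
opening: 0.653
grasp_force: 53.3
```

Request:
move_tool(offsets={"increments": [[0, 0, 0, 0, 0, 0, 0], [0, 0, 0, 0, 0, 0, 0], [0, 0, 0, 0, 0, 0, 0], [0, 0, 0, 0, 0, 0, 0], [0, 0, 0, 0, 0, 0, 0]]})

```text
clock: 3.18
eef_pos: [577.8, 116.9, 59.2]
tcp_rot: [3.141, 0.003, 3.142]
contact_force: [-1.9, 1.5, 8.1]
opening: 0.655
grasp_force: 53.8
```

Request:
move_tool(offsets={"increments": [[0, 0, 0, 0, 0, -0.025, 0], [0, 0, 0, 0, 0, -0.0583, 0], [0, 0, 0, 0, 0, -0.0583, 0], [0, 0, 0, 0, 0, -0.0583, 0], [0, 0, 0, 0, 0, -0.0583, 0]]})

```text
clock: 3.6
eef_pos: [576.2, 116.3, 214.5]
tcp_rot: [3.141, 0.0, 3.141]
contact_force: [-0.3, 0.0, -2.0]
opening: 0.657
grasp_force: 54.0
```

Request:
move_tool(offsets={"increments": [[0, 0, 0, 0, 0, -0.05, 0], [0, 0, 0, 0, 0, 0, 0], [0, 0, 0, 0, 0, 0, 0]]})

```text
clock: 3.85
eef_pos: [577.6, 116.6, 244.8]
tcp_rot: [3.141, 0.005, 3.142]
contact_force: [-0.2, 0.1, -1.8]
opening: 0.657
grasp_force: 54.0
```

```bash
python3 - <<'E'
from h import *
for n in("top","side"): cv2.imwrite(f"pics/{n}1.png",cams.grab_frame(n)[:,:,::-1])
E
```

```text
(no output)
```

View pics/side1.png

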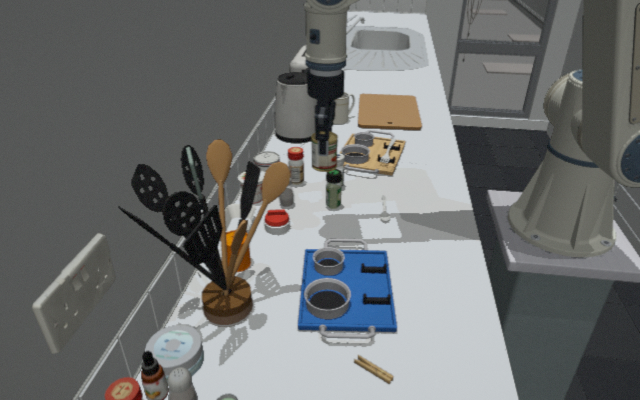

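The tin is held and lifted clear, at about (325,150) in the side view. Now I'll carry it to the wooden tray's wide collar.

Scaled: -35.3 mm / 600 = -0.0588, 4 mm / 600 = 0.0067.

Request:
move_tool(offsets={"increments": [[0, 0, 0, 0.0067, -0.0588, 0, 0], [0, 0, 0, 0.0067, -0.0588, 0, 0], [0, 0, 0, 0.0067, -0.0588, 0, 0], [0, 0, 0, 0.0067, -0.0588, 0, 0], [0, 0, 0, 0.0067, -0.0588, 0, 0]]})

```text
clock: 4.37
eef_pos: [555.1, -61.4, 240.3]
tcp_rot: [3.141, -0.003, -3.141]
contact_force: [0.6, 0.6, -2.4]
opening: 0.656
grasp_force: 54.3
```

Request:
move_tool(offsets={"increments": [[0, 0, 0, 0.0067, -0.0588, 0, 0], [0, 0, 0, 0.0067, -0.0588, 0, 0], [0, 0, 0, 0.0067, -0.0588, 0, 0], [0, 0, 0, 0.0067, -0.0588, 0, 0], [0, 0, 0, 0.0067, -0.0588, 0, 0]]})

```text
clock: 4.78
eef_pos: [535.1, -237.9, 240.2]
tcp_rot: [3.14, -0.003, 3.142]
contact_force: [0.6, 0.1, -2.0]
opening: 0.658
grasp_force: 54.3
```

Request:
move_tool(offsets={"increments": [[0, 0, 0, 0.0058, -0.0583, 0, 0], [0, 0, 0, 0, 0, 0, 0], [0, 0, 0, 0, 0, 0.05, 0], [0, 0, 0, 0, 0, 0.05, 0], [0, 0, 0, 0, 0, 0.05, 0]]})

```text
clock: 5.2
eef_pos: [532.1, -271.4, 149.8]
tcp_rot: [3.141, -0.002, 3.141]
contact_force: [0.7, -0.2, -2.5]
opening: 0.657
grasp_force: 54.6
```

Request:
move_tool(offsets={"increments": [[0, 0, 0, 0, 0, 0.05, 0], [0, 0, 0, 0, 0, 0.025, 0], [0, 0, 0, 0, 0, 0, 0], [0, 0, 0, 0, 0, 0, 0]]})

```text
clock: 5.53
eef_pos: [531.9, -270.8, 105.4]
tcp_rot: [3.14, -0.004, -3.142]
contact_force: [0.3, 0.2, -1.1]
opening: 0.654
grasp_force: 54.6
```

```bash
python3 - <<'E'
from h import *
ims=[]
for n,c in(("top",(380,180,490,280)),("side",(310,60,420,180))):
    im=cams.grab_frame(n)[c[1]:c[3],c[0]:c[2],::-1]; ims.append(cv2.resize(im,(396,400),interpolation=cv2.INTER_CUBIC))
cv2.imwrite("pics/p1.png",np.hstack(ims))
E
```

```text
(no output)
```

View pics/p1.png

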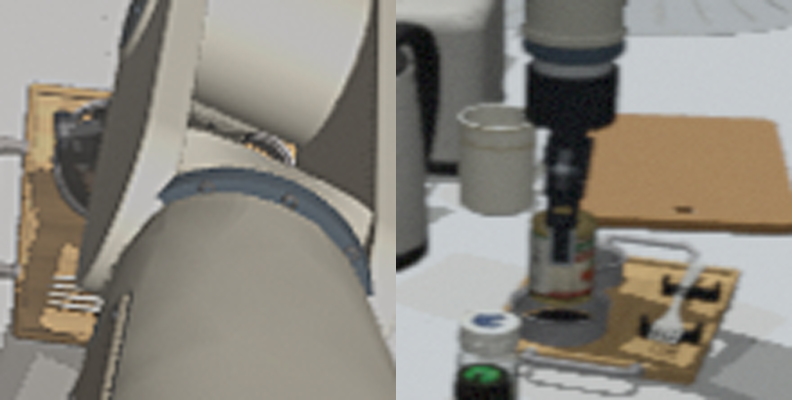

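The side view shows the tin centred just above the wide collar, both at crop column ~563. I'll lower and release it, then rise.

Scaled: 8 mm / 600 = 0.0133, -1.5 mm / 600 = -0.0025.

Request:
move_tool(offsets={"increments": [[0, 0, 0, -0.0025, 0, 0.0133, 0], [0, 0, 0, 0, 0, 0.0133, 0], [0, 0, 0, 0, 0, 0.0133, 0], [0, 0, 0, 0, 0, 0.0117, 0], [0, 0, 0, 0, 0, 0, 0]]})

```text
clock: 6.05
eef_pos: [533.6, -271.1, 74.6]
tcp_rot: [3.14, -0.002, 3.142]
contact_force: [0.2, 0.3, -1.6]
opening: 0.661
grasp_force: 54.6
```

Request:
move_tool(offsets={"increments": [[0, 0, 0, 0, 0, 0.0033, 0], [0, 0, 0, 0, 0, 0, 0], [0, 0, 0, 0, 0, 0, 0.85], [0, 0, 0, 0, 0, 0, 0.85], [0, 0, 0, 0, 0, 0, 0.85]]})

```text
clock: 6.47
eef_pos: [535.0, -271.8, 74.8]
tcp_rot: [-3.141, 0.001, -3.142]
contact_force: [-0.5, 0.0, 0.3]
opening: 0.851
grasp_force: 0.0
```

Request:
move_tool(offsets={"increments": [[0, 0, 0, 0, 0, 0, 0.85], [0, 0, 0, 0, 0, -0.0333, 0.85], [0, 0, 0, 0, 0, -0.0583, 0.85], [0, 0, 0, 0, 0, -0.0583, 1], [0, 0, 0, 0, 0, -0.0583, 1]]})

```text
clock: 6.88
eef_pos: [534.3, -271.5, 200.7]
tcp_rot: [3.141, -0.001, 3.142]
contact_force: [0.4, 0.0, 0.6]
opening: 0.997
grasp_force: 0.0
```

Request:
move_tool(offsets={"increments": [[0, 0, 0, 0, 0, -0.0583, 1], [0, 0, 0, 0, 0, -0.05, 1], [0, 0, 0, 0, 0, 0, 1], [0, 0, 0, 0, 0, 0, 1]]})

```text
clock: 7.22
eef_pos: [535.6, -272.1, 266.6]
tcp_rot: [-3.14, 0.004, 3.142]
contact_force: [-0.0, -0.3, -0.8]
opening: 1.001
grasp_force: 0.0
```

Scaled: 33.7 mm / 600 = 0.0562, -4.3 mm / 600 = -0.0072.

Request:
move_tool(offsets={"increments": [[0, 0, 0, -0.0072, 0.0562, 0, 1], [0, 0, 0, -0.0072, 0.0562, 0, 1], [0, 0, 0, -0.0072, 0.0562, 0, 1], [0, 0, 0, -0.0072, 0.0562, 0, 1], [0, 0, 0, -0.0072, 0.0562, 0, 1]]})

```text
clock: 7.63
eef_pos: [555.2, -101.5, 262.6]
tcp_rot: [3.141, -0.003, 3.141]
contact_force: [1.2, -0.0, 0.2]
opening: 0.998
grasp_force: 0.0
```

Request:
move_tool(offsets={"increments": [[0, 0, 0, -0.0072, 0.0562, 0, 1], [0, 0, 0, -0.0072, 0.0562, 0, 1], [0, 0, 0, -0.0072, 0.0562, 0, 1], [0, 0, 0, 0, 0, 0, 1], [0, 0, 0, 0, 0, 0, 1]]})

```text
clock: 8.05
eef_pos: [568.3, -0.3, 262.7]
tcp_rot: [-3.142, -0.003, -3.138]
contact_force: [0.2, -0.4, -0.4]
opening: 1.002
grasp_force: 0.0
```

Request:
move_tool(offsets={"increments": [[0, 0, 0, 0, 0, 0.0633, 1], [0, 0, 0, 0, 0, 0.0633, 1], [0, 0, 0, 0, 0, 0.0633, 1], [0, 0, 0, 0, 0, 0.06, 1], [0, 0, 0, 0, 0, 0.0433, 1]]})

```text
clock: 8.47
eef_pos: [566.6, -3.2, 84.5]
tcp_rot: [-3.141, -0.004, 3.141]
contact_force: [-0.0, -0.4, 1.1]
opening: 1.002
grasp_force: 0.0
```

Request:
move_tool(offsets={"increments": [[0, 0, 0, 0, 0, 0.0333, 1], [0, 0, 0, 0, 0, 0, 1], [0, 0, 0, 0, 0, 0, 0], [0, 0, 0, 0, 0, 0, 0], [0, 0, 0, 0, 0, 0, 0]]}, clamp_n=50)

```text
clock: 8.88
eef_pos: [570.1, -2.4, 69.7]
tcp_rot: [-3.142, 0.002, 3.141]
contact_force: [0.2, -0.6, 0.1]
opening: 0.602
grasp_force: 0.0
```

Request:
move_tool(offsets={"increments": [[0, 0, 0, 0, 0, 0, 0], [0, 0, 0, 0, 0, 0, 0], [0, 0, 0, 0, 0, 0, 0], [0, 0, 0, 0, 0, 0, 0], [0, 0, 0, 0, 0, 0, 0]]})

```text
clock: 9.3
eef_pos: [570.1, -2.1, 70.0]
tcp_rot: [-3.141, 0.003, -3.141]
contact_force: [-0.8, -1.0, 6.3]
opening: 0.462
grasp_force: 49.1
```

Request:
move_tool(offsets={"increments": [[0, 0, 0, 0, 0, -0.025, 0], [0, 0, 0, 0, 0, -0.0583, 0], [0, 0, 0, 0, 0, -0.0583, 0], [0, 0, 0, 0, 0, -0.0583, 0], [0, 0, 0, 0, 0, -0.0583, 0]]})

```text
clock: 9.72
eef_pos: [568.7, -2.0, 225.7]
tcp_rot: [-3.142, 0.001, -3.141]
contact_force: [1.4, 0.2, -1.6]
opening: 0.461
grasp_force: 49.7
```

Request:
move_tool(offsets={"increments": [[0, 0, 0, 0, 0, -0.0583, 0], [0, 0, 0, 0, 0, 0, 0], [0, 0, 0, 0, 0, 0, 0]]})

```text
clock: 9.97
eef_pos: [570.2, -2.0, 261.3]
tcp_rot: [-3.142, 0.006, -3.141]
contact_force: [-0.1, 0.4, -1.0]
opening: 0.457
grasp_force: 49.7
```

Scaled: -34.5 mm / 600 = -0.0575, 5 mm / 600 = 0.0083.

Request:
move_tool(offsets={"increments": [[0, 0, 0, 0.0083, -0.0575, 0, 0], [0, 0, 0, 0.0083, -0.0575, 0, 0], [0, 0, 0, 0.0083, -0.0575, 0, 0], [0, 0, 0, 0.0083, -0.0575, 0, 0], [0, 0, 0, 0.0083, -0.0575, 0, 0]]})

```text
clock: 10.38
eef_pos: [542.6, -175.6, 256.8]
tcp_rot: [3.141, -0.002, -3.141]
contact_force: [0.4, -0.1, -0.8]
opening: 0.462
grasp_force: 50.0
```

Request:
move_tool(offsets={"increments": [[0, 0, 0, 0.0083, -0.0575, 0, 0], [0, 0, 0, 0.0083, -0.0575, 0, 0], [0, 0, 0, 0.0083, -0.0575, 0, 0], [0, 0, 0, 0.0083, -0.0575, 0, 0], [0, 0, 0, 0.0083, -0.0575, 0, 0]]})

```text
clock: 10.8
eef_pos: [517.7, -348.1, 256.6]
tcp_rot: [3.14, -0.002, -3.142]
contact_force: [-0.1, 0.3, -1.3]
opening: 0.457
grasp_force: 50.0
```

Request:
move_tool(offsets={"increments": [[0, 0, 0, 0.0083, -0.0575, 0, 0], [0, 0, 0, 0, 0, 0, 0], [0, 0, 0, 0, 0, 0.05, 0], [0, 0, 0, 0, 0, 0.05, 0], [0, 0, 0, 0, 0, 0.05, 0]]})

```text
clock: 11.22
eef_pos: [513.2, -381.0, 166.2]
tcp_rot: [3.141, -0.001, 3.141]
contact_force: [0.9, -0.6, -1.3]
opening: 0.466
grasp_force: 50.2
```

Request:
move_tool(offsets={"increments": [[0, 0, 0, 0, 0, 0.05, 0], [0, 0, 0, 0, 0, 0.0367, 0], [0, 0, 0, 0, 0, 0, 0], [0, 0, 0, 0, 0, 0, 0]]})

```text
clock: 11.55
eef_pos: [512.8, -380.3, 114.5]
tcp_rot: [3.139, -0.003, -3.141]
contact_force: [0.9, -0.2, -0.6]
opening: 0.463
grasp_force: 50.1
```

```bash
python3 - <<'E'
from h import *
im=cams.grab_frame("side")[60:180,300:430,::-1]
cv2.imwrite("pics/p2.png",cv2.resize(im,None,fx=5,fy=5,interpolation=cv2.INTER_CUBIC))
E
```

```text
(no output)
```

View pics/p2.png

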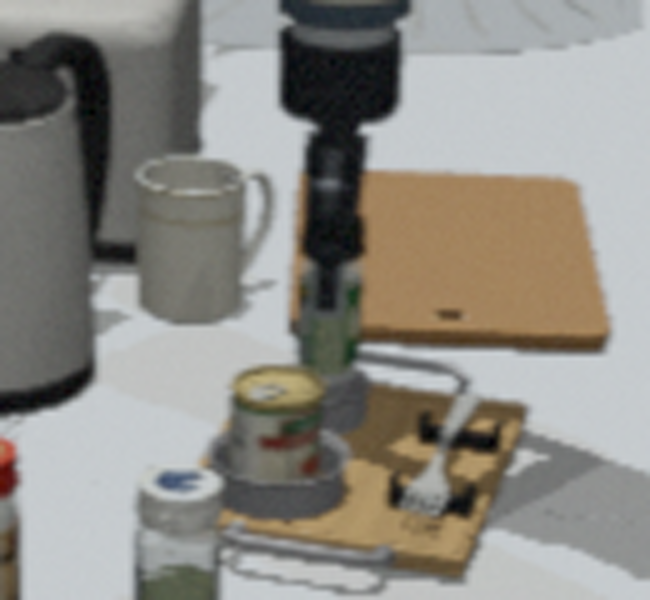

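The tin is seated in its collar. The jar at column ~329 is just above the narrow collar, whose centre is at about 320, so I'll shift it +4 mm in X and then lower it.

Request:
move_tool(offsets={"increments": [[0, 0, 0, -0.0067, -0.0017, 0, 0], [0, 0, 0, 0, 0, 0.0133, 0], [0, 0, 0, 0, 0, 0.0133, 0], [0, 0, 0, 0, 0, 0.0133, 0], [0, 0, 0, 0, 0, 0.01, 0]]})

```text
clock: 12.02
eef_pos: [517.7, -382.3, 85.4]
tcp_rot: [3.141, -0.0, -3.142]
contact_force: [0.7, -0.5, -0.8]
opening: 0.459
grasp_force: 50.1
```

Request:
move_tool(offsets={"increments": [[0, 0, 0, 0, 0, 0.0033, 0], [0, 0, 0, 0, 0, 0, 0], [0, 0, 0, 0, 0, 0, 0]]})

```text
clock: 12.27
eef_pos: [517.9, -382.5, 84.1]
tcp_rot: [3.141, -0.0, 3.142]
contact_force: [-0.8, 0.3, -0.9]
opening: 0.459
grasp_force: 50.1
```

Request:
move_tool(offsets={"increments": [[0, 0, 0, 0, 0, 0, 0.75], [0, 0, 0, 0, 0, 0, 0.75], [0, 0, 0, 0, 0, 0, 0.75], [0, 0, 0, 0, 0, 0, 0.75]]})

```text
clock: 12.6
eef_pos: [518.3, -382.7, 84.7]
tcp_rot: [-3.141, 0.001, -3.142]
contact_force: [-0.2, -0.8, 0.0]
opening: 0.752
grasp_force: 0.0
```

Request:
move_tool(offsets={"increments": [[0, 0, 0, 0, 0, -0.0333, 0.75], [0, 0, 0, 0, 0, -0.0583, 0.75], [0, 0, 0, 0, 0, -0.0583, 0.75], [0, 0, 0, 0, 0, -0.0583, 1], [0, 0, 0, 0, 0, -0.0583, 1]]})

```text
clock: 13.02
eef_pos: [517.8, -382.4, 246.1]
tcp_rot: [-3.142, 0.0, -3.142]
contact_force: [1.7, -0.0, -0.5]
opening: 0.993
grasp_force: 0.0
```

Request:
move_tool(offsets={"increments": [[0, 0, 0, 0, 0, -0.025, 1], [0, 0, 0, 0, 0, 0, 1], [0, 0, 0, 0, 0, 0, 1]]})

```text
clock: 13.27
eef_pos: [518.3, -382.7, 260.3]
tcp_rot: [-3.14, 0.002, 3.142]
contact_force: [0.2, 0.0, -1.2]
opening: 1.0
grasp_force: 0.0
```

Scaled: 32.8 mm / 600 = 0.0547, -11.5 mm / 600 = -0.0192.

Request:
move_tool(offsets={"increments": [[0, 0, 0, -0.0192, 0.0547, 0, 1], [0, 0, 0, -0.0192, 0.0547, 0, 1], [0, 0, 0, -0.0192, 0.0547, 0, 1], [0, 0, 0, -0.0192, 0.0547, 0, 1], [0, 0, 0, -0.0192, 0.0547, 0, 1]]})

```text
clock: 13.68
eef_pos: [574.8, -216.7, 257.1]
tcp_rot: [3.14, -0.003, 3.141]
contact_force: [0.6, 0.3, 0.4]
opening: 1.0
grasp_force: 0.0
```

Request:
move_tool(offsets={"increments": [[0, 0, 0, -0.0192, 0.0547, 0, 1], [0, 0, 0, -0.0192, 0.0547, 0, 1], [0, 0, 0, -0.0192, 0.0547, 0, 1], [0, 0, 0, -0.0192, 0.0547, 0, 1], [0, 0, 0, -0.0192, 0.0547, 0, 1]]})

```text
clock: 14.1
eef_pos: [632.3, -52.7, 257.1]
tcp_rot: [3.141, -0.003, -3.142]
contact_force: [1.1, -0.3, 0.1]
opening: 1.002
grasp_force: 0.0
```

Request:
move_tool(offsets={"increments": [[0, 0, 0, -0.0192, 0.0547, 0, 1], [0, 0, 0, -0.0192, 0.0547, 0, 1], [0, 0, 0, -0.0192, 0.0547, 0, 1], [0, 0, 0, -0.0192, 0.0547, 0, 1], [0, 0, 0, -0.0192, 0.0547, 0, 1]]})

```text
clock: 14.52
eef_pos: [689.9, 111.1, 256.8]
tcp_rot: [-3.141, -0.003, -3.142]
contact_force: [0.7, -0.4, 0.3]
opening: 0.999
grasp_force: 0.0
```

Request:
move_tool(offsets={"increments": [[0, 0, -0.0283, 0, 0, 0, 0.6], [0, 0, -0.0283, 0, 0, 0, 0.6], [0, 0, -0.0283, 0, 0, 0, 0.6], [0, 0, 0, 0, 0, 0, 0.6]]})

```text
clock: 14.85
eef_pos: [689.5, 109.7, 256.7]
tcp_rot: [3.141, -0.004, -2.87]
contact_force: [1.3, 0.2, -0.2]
opening: 0.599
grasp_force: 0.0
```

```bash
python3 - <<'E'
from h import *
print(r.sense()['eef_pos'],r.sense()['qpos'])
im=cv2.imread("pics/side0.png")[195:240,255:300]; hsv=cv2.cvtColor(im,cv2.COLOR_BGR2HSV).astype(int)
m=((hsv[...,0]<8)|(hsv[...,0]>172))&(hsv[...,1]>120)
ys,xs=np.nonzero(m)
for y in np.unique(ys): print(y+195,xs[ys==y].min()+255,xs[ys==y].max()+255,end=' | ')
E
```

```text
[689.53763336 109.74731286 256.70686589] [ 1.55714985e-01  4.65517416e-01  1.45481920e+00 -6.12860234e-05
  1.22491076e+00 -1.68664296e+00]
210 270 284 | 211 268 284 | 212 268 285 | 213 268 286 | 214 267 287 | 215 266 287 | 216 266 287 | 217 266 287 | 218 265 288 | 219 265 288 | 220 265 287 | 221 266 287 | 222 266 286 | 223 267 285 | 224 268 284 | 225 270 280 |
```

Scaled: 35 mm / 600 = 0.0583, 25 mm / 600 = 0.0417.

Request:
move_tool(offsets={"increments": [[0, 0, 0, -0.0017, 0, 0.0583, 0.6], [0, 0, 0, 0, 0, 0.0583, 0.6], [0, 0, 0, 0, 0, 0.0583, 0.6], [0, 0, 0, 0, 0, 0.0583, 0.6], [0, 0, 0, 0, 0, 0.0417, 0.6]]})

```text
clock: 15.27
eef_pos: [689.1, 109.1, 89.7]
tcp_rot: [3.141, -0.005, -2.878]
contact_force: [1.1, -0.3, -0.4]
opening: 0.603
grasp_force: 0.0
```

Request:
move_tool(offsets={"increments": [[0, 0, 0, 0, 0, 0.03, 0.6], [0, 0, 0, 0, 0, 0, 0.6], [0, 0, 0, 0, 0, 0, 0.6], [0, 0, 0, 0, 0, 0, 0.6]]})

```text
clock: 15.6
eef_pos: [691.9, 109.7, 76.9]
tcp_rot: [-3.142, 0.001, -2.876]
contact_force: [0.6, -0.3, 1.4]
opening: 0.603
grasp_force: 0.0
```

```bash
python3 - <<'E'
from h import *
ims=[]
for n,c in(("top",(240,140,340,240)),("side",(250,130,350,230))):
    im=cams.grab_frame(n)[c[1]:c[3],c[0]:c[2],::-1]; ims.append(cv2.resize(im,(400,400),interpolation=cv2.INTER_CUBIC))
cv2.imwrite("pics/p3.png",np.hstack(ims)); print(r.sense()['eef_pos'])
E
```

```text
[692.56114178 109.85854271  78.0081643 ]
```

View pics/p3.png

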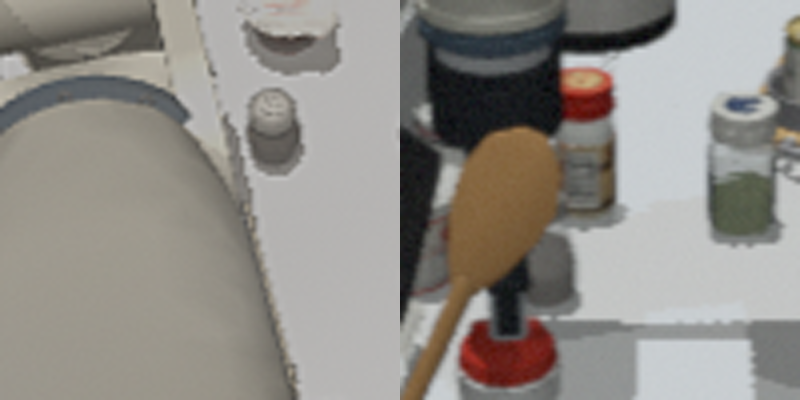

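The near finger stands over the timer at side crop (508,320), centred on the ridge. I'll go down 12 mm and close.

Scaled: 6 mm / 600 = 0.01.

Request:
move_tool(offsets={"increments": [[0, 0, 0, 0, 0, 0.01, 0.6], [0, 0, 0, 0, 0, 0.01, 0.6], [0, 0, 0, 0, 0, 0, 0.6], [0, 0, 0, 0, 0, 0, 0.6], [0, 0, 0, 0, 0, 0, 0.6]]})

```text
clock: 16.12
eef_pos: [691.5, 109.7, 64.3]
tcp_rot: [3.142, -0.0, -2.875]
contact_force: [-0.1, -0.1, -0.8]
opening: 0.598
grasp_force: 0.0
```

Request:
move_tool(offsets={"increments": [[0, 0, 0, 0, 0, 0, 0], [0, 0, 0, 0, 0, 0, 0], [0, 0, 0, 0, 0, 0, 0], [0, 0, 0, 0, 0, 0, 0], [0, 0, 0, 0, 0, 0, 0]]}, clamp_n=60)

```text
clock: 16.53
eef_pos: [691.5, 109.8, 64.5]
tcp_rot: [3.142, 0.0, -2.875]
contact_force: [-0.8, -0.4, 1.4]
opening: 0.094
grasp_force: 61.1
```

Request:
move_tool(offsets={"increments": [[0, 0, 0, 0, 0, 0, 0], [0, 0, 0, 0, 0, 0, 0], [0, 0, 0, 0, 0, 0, 0], [0, 0, 0, 0, 0, 0, 0], [0, 0, 0, 0, 0, 0, 0]]})

```text
clock: 16.95
eef_pos: [691.5, 109.8, 64.5]
tcp_rot: [3.142, 0.0, -2.875]
contact_force: [-2.0, 1.1, 3.5]
opening: 0.098
grasp_force: 61.4
```

Careful with the scale: shifts go in shares of 600 mm and turns go in shares of pi rad. That gives: -30 mm / 600 = -0.05, -10 mm / 600 = -0.0167.

Request:
move_tool(offsets={"increments": [[0, 0, 0, 0, 0, -0.0167, 0], [0, 0, 0, 0, 0, -0.05, 0], [0, 0, 0, 0, 0, -0.05, 0], [0, 0, 0, 0, 0, -0.05, 0], [0, 0, 0, 0, 0, -0.05, 0]]})

```text
clock: 17.37
eef_pos: [691.3, 109.6, 195.9]
tcp_rot: [-3.141, -0.0, -2.875]
contact_force: [0.6, -0.5, -1.2]
opening: 0.095
grasp_force: 60.8
```

Request:
move_tool(offsets={"increments": [[0, 0, 0.0283, 0, 0, 0, 0], [0, 0, 0.0283, 0, 0, 0, 0], [0, 0, 0.0283, 0, 0, 0, 0], [0, 0, 0, 0, 0, 0, 0], [0, 0, 0, 0, 0, 0, 0]]})

```text
clock: 17.78
eef_pos: [691.5, 109.7, 194.5]
tcp_rot: [-3.142, 0.0, -3.139]
contact_force: [0.5, 0.1, -1.0]
opening: 0.098
grasp_force: 60.8
```

```bash
python3 - <<'E'
from h import *
for a,b in [((178,130),(275,182)),((178,130),(219,160)),((161,117),(248,190)),((125,127),(190,165))]:
    c,d=ray("top",*a); e,f=ray("side",*b); t=np.linalg.lstsq(np.c_[d,-f],e-c,rcond=None)[0]; print((c+d*t[0]).round(),np.linalg.norm(c+d*t[0]-e-f*t[1]).round())
E
```

```text
[746. 303. 283.] 112.0
[747. 303. 281.] 4.0
[780. 341. 285.] 106.0
[745. 408. 322.] 6.0
```

Scaled: 31 mm / 600 = 0.0517.

Request:
move_tool(offsets={"increments": [[0, 0, 0, 0.0517, 0, 0, 0], [0, 0, 0, 0.0517, 0, 0, 0], [0, 0, 0, 0.0517, 0, 0, 0], [0, 0, 0, 0.0517, 0, 0, 0], [0, 0, 0, 0.0517, 0, 0, 0]]})

```text
clock: 18.2
eef_pos: [535.0, 109.6, 194.1]
tcp_rot: [-3.142, -0.0, -3.138]
contact_force: [-0.6, -0.1, -1.3]
opening: 0.092
grasp_force: 60.8
```

Request:
move_tool(offsets={"increments": [[0, 0, 0, 0, 0.0517, 0, 0], [0, 0, 0, 0, 0.0517, 0, 0], [0, 0, 0, 0, 0.0517, 0, 0], [0, 0, 0, 0, 0.0517, 0, 0], [0, 0, 0, 0, 0.0517, 0, 0]]})

```text
clock: 18.62
eef_pos: [536.4, 266.2, 194.5]
tcp_rot: [3.142, 0.0, -3.138]
contact_force: [0.2, -0.9, -1.5]
opening: 0.094
grasp_force: 60.8
```

Request:
move_tool(offsets={"increments": [[0, 0, 0, 0, 0.0517, 0, 0], [0, 0, 0, 0, 0.0517, 0, 0], [0, 0, 0, 0, 0.0533, 0, 0], [0, 0, 0, 0, 0, 0, 0], [0, 0, 0, 0, 0, 0, 0]]})

```text
clock: 19.03
eef_pos: [536.2, 360.2, 194.0]
tcp_rot: [-3.142, 0.0, -3.137]
contact_force: [-0.2, -0.7, -1.0]
opening: 0.091
grasp_force: 60.8
```

Request:
move_tool(offsets={"increments": [[0, 0, 0, 0, 0, 0.0417, 0], [0, 0, 0, 0, 0, 0.0417, 0], [0, 0, 0, 0, 0, 0.0417, 0], [0, 0, 0, 0, 0, 0, 0], [0, 0, 0, 0, 0, 0, 0]]})

```text
clock: 19.45
eef_pos: [535.8, 357.2, 118.4]
tcp_rot: [-3.14, -0.003, -3.141]
contact_force: [-0.0, -0.2, -1.0]
opening: 0.098
grasp_force: 60.8
```

```bash
python3 - <<'E'
from h import *
im=cams.grab_frame("side")[190:340,260:420,::-1]
cv2.imwrite("pics/p4.png",cv2.resize(im,None,fx=4,fy=4,interpolation=cv2.INTER_CUBIC))
E
```

```text
(no output)
```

View pics/p4.png

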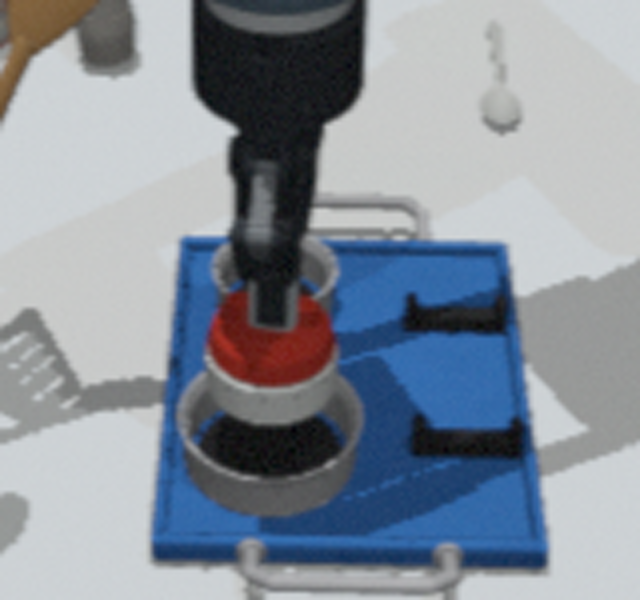

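The timer is above the wide collar, both at crop column ~270; the mouth's centre is at about (268,420). I'll check y on that ray before lowering.

```bash
python3 - <<'E'
from h import *
print(pt("side",260+268/4,190+420/4,38)); print(proj("side",[[536.1,357.2,54]]))
# mouth ring extent in picture 0 side (no occlusion): left/right/top/bottom from crop: x 203-326, top 427
print(pt("side",230+264/2.7,120+427/2.7,38),pt("side",230+203/2.7,120+475/2.7,38),pt("side",230+326/2.7,120+475/2.7,38))
E
```

```text
[535.6 366.7  38. ]
[[327.45626029 285.27491358]]
[540.3 318.9  38. ] [576.4 375.   38. ] [490.3 362.9  38. ]
```

Scaled: 10 mm / 600 = 0.0167, 2.5 mm / 600 = 0.0042.

Request:
move_tool(offsets={"increments": [[0, 0, 0, 0, 0.0042, 0, 0], [0, 0, 0, 0, 0, 0.0167, 0], [0, 0, 0, 0, 0, 0.0167, 0], [0, 0, 0, 0, 0, 0, 0], [0, 0, 0, 0, 0, 0, 0]]})

```text
clock: 19.92
eef_pos: [535.9, 360.9, 98.5]
tcp_rot: [-3.141, -0.001, -3.141]
contact_force: [-0.4, 0.3, -0.8]
opening: 0.092
grasp_force: 60.8
```

Request:
move_tool(offsets={"increments": [[0, 0, 0, 0, 0, 0.0117, 0], [0, 0, 0, 0, 0, 0.0117, 0], [0, 0, 0, 0, 0, 0.01, 0], [0, 0, 0, 0, 0, 0, 0], [0, 0, 0, 0, 0, 0, 0]]})

```text
clock: 20.33
eef_pos: [536.1, 361.0, 78.5]
tcp_rot: [-3.141, -0.001, -3.142]
contact_force: [-0.2, -0.8, -0.4]
opening: 0.09
grasp_force: 60.8
```

Scaled: 1.5 mm / 600 = 0.0025.

Request:
move_tool(offsets={"increments": [[0, 0, 0, 0, 0, 0.0025, 0], [0, 0, 0, 0, 0, 0, 0], [0, 0, 0, 0, 0, 0, 0.5], [0, 0, 0, 0, 0, 0, 0.5], [0, 0, 0, 0, 0, 0, 0.5]]})

```text
clock: 20.75
eef_pos: [536.7, 361.4, 78.1]
tcp_rot: [3.141, 0.0, 3.142]
contact_force: [0.7, 0.5, 0.0]
opening: 0.495
grasp_force: 0.0
```

Request:
move_tool(offsets={"increments": [[0, 0, 0, 0, 0, 0, 0.5], [0, 0, 0, 0, 0, -0.0417, 0.5], [0, 0, 0, 0, 0, -0.0583, 0.5], [0, 0, 0, 0, 0, -0.0583, 1], [0, 0, 0, 0, 0, -0.0583, 1]]})

```text
clock: 21.17
eef_pos: [536.2, 361.1, 209.1]
tcp_rot: [-3.141, -0.001, 3.142]
contact_force: [0.1, 0.5, 0.2]
opening: 0.766
grasp_force: 0.0
```

Request:
move_tool(offsets={"increments": [[0, 0, 0, 0, 0, -0.0583, 1], [0, 0, 0, 0, -0.0583, -0.025, 1], [0, 0, 0, 0, -0.0583, 0, 1], [0, 0, 0, 0, -0.0583, 0, 1], [0, 0, 0, 0, -0.0583, 0, 1]]})

```text
clock: 21.58
eef_pos: [536.3, 220.1, 258.5]
tcp_rot: [3.141, 0.001, -3.141]
contact_force: [0.8, -0.5, 0.3]
opening: 1.003
grasp_force: 0.0
```

Request:
move_tool(offsets={"increments": [[0, 0, 0, 0, -0.0583, 0, 1], [0, 0, 0, -0.0433, -0.05, 0, 1], [0, 0, 0, -0.0433, -0.05, 0, 1], [0, 0, 0, -0.0433, -0.05, 0, 1], [0, 0, 0, -0.0433, -0.05, 0, 1]]})

```text
clock: 22.0
eef_pos: [641.4, 64.5, 258.3]
tcp_rot: [3.141, 0.001, 3.142]
contact_force: [1.3, 0.4, -0.8]
opening: 1.0
grasp_force: 0.0
```

Request:
move_tool(offsets={"increments": [[0, 0, 0, -0.0433, -0.05, 0, 1], [0, 0, 0, -0.0433, -0.05, 0, 1], [0, 0, 0, 0, 0, 0, 1], [0, 0, 0, 0, 0, 0, 1]]})

```text
clock: 22.33
eef_pos: [693.3, 4.3, 257.3]
tcp_rot: [-3.142, -0.0, 3.139]
contact_force: [0.5, 1.0, 0.1]
opening: 0.999
grasp_force: 0.0
```

```bash
python3 - <<'E'
from h import *
im=cams.grab_frame("side")[190:340,260:420,::-1]
im2=cams.grab_frame("top")[195:300,150:280,::-1]
cv2.imwrite("pics/p5.png",np.hstack([cv2.resize(im,(400,400),interpolation=cv2.INTER_CUBIC),cv2.resize(im2,(400,400),interpolation=cv2.INTER_CUBIC)]))
E
```

```text
(no output)
```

View pics/p5.png

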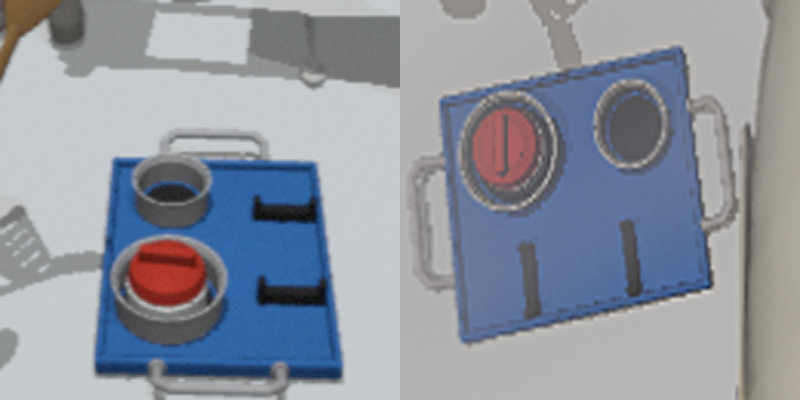

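The timer sits upright in the wide collar, visible in both views. Now the salt shaker.

Scaled: 38 mm / 600 = 0.0633, 36 mm / 600 = 0.06.

Request:
move_tool(offsets={"increments": [[0, 0, 0, 0, 0.0017, 0.0633, 1], [0, 0, 0, 0, 0, 0.0633, 1], [0, 0, 0, 0, 0, 0.0633, 1], [0, 0, 0, 0, 0, 0.06, 1], [0, 0, 0, 0, 0, 0.0433, 1]]})

```text
clock: 22.85
eef_pos: [690.2, 8.9, 79.0]
tcp_rot: [3.141, -0.003, -3.14]
contact_force: [-0.3, 0.6, -0.1]
opening: 1.0
grasp_force: 0.0
```

Request:
move_tool(offsets={"increments": [[0, 0, 0, 0, 0, 0.0417, 1], [0, 0, 0, 0, 0, 0, 1], [0, 0, 0, 0, 0, 0, 1], [0, 0, 0, 0, 0, 0, 0], [0, 0, 0, 0, 0, 0, 0]]}, clamp_n=50)

```text
clock: 23.27
eef_pos: [693.9, 7.8, 59.3]
tcp_rot: [3.142, 0.003, -3.141]
contact_force: [0.5, -1.2, -0.2]
opening: 0.745
grasp_force: 0.0
```

Request:
move_tool(offsets={"increments": [[0, 0, 0, 0, 0, 0, 0], [0, 0, 0, 0, 0, 0, 0], [0, 0, 0, 0, 0, 0, 0], [0, 0, 0, 0, 0, 0, 0], [0, 0, 0, 0, 0, 0, 0]]})

```text
clock: 23.68
eef_pos: [693.8, 7.3, 58.9]
tcp_rot: [3.141, 0.003, 3.141]
contact_force: [0.2, 0.3, 8.1]
opening: 0.431
grasp_force: 49.3
```

Request:
move_tool(offsets={"increments": [[0, 0, 0, 0, 0, -0.025, 0], [0, 0, 0, 0, 0, -0.0583, 0], [0, 0, 0, 0, 0, -0.0583, 0], [0, 0, 0, 0, 0, -0.0583, 0], [0, 0, 0, 0, 0, -0.0583, 0]]})

```text
clock: 24.1
eef_pos: [692.2, 7.2, 214.7]
tcp_rot: [-3.142, 0.001, 3.141]
contact_force: [1.3, 1.0, -0.7]
opening: 0.427
grasp_force: 50.0
```

Scaled: 30 mm / 600 = 0.05, 18 mm / 600 = 0.03.

Request:
move_tool(offsets={"increments": [[0, 0, 0, 0.03, 0.05, 0, 0], [0, 0, 0, 0.03, 0.05, 0, 0], [0, 0, 0, 0.03, 0.05, 0, 0], [0, 0, 0, 0.03, 0.05, 0, 0], [0, 0, 0, 0.03, 0.05, 0, 0]]})

```text
clock: 24.52
eef_pos: [601.5, 158.3, 213.2]
tcp_rot: [3.141, 0.001, 3.141]
contact_force: [0.3, 0.6, -0.7]
opening: 0.426
grasp_force: 50.0
```

Request:
move_tool(offsets={"increments": [[0, 0, 0, 0.03, 0.05, 0, 0], [0, 0, 0, 0.03, 0.05, 0, 0], [0, 0, 0, 0.03, 0.0517, 0, 0], [0, 0, 0, 0, 0, 0, 0], [0, 0, 0, 0, 0, 0.05, 0]]})

```text
clock: 24.93
eef_pos: [550.9, 251.5, 187.9]
tcp_rot: [3.137, 0.009, -3.138]
contact_force: [2.9, -0.3, -0.7]
opening: 0.426
grasp_force: 50.0
```

Request:
move_tool(offsets={"increments": [[0, 0, 0, 0, 0, 0.05, 0], [0, 0, 0, 0, 0, 0.05, 0], [0, 0, 0, 0, 0, 0.03, 0], [0, 0, 0, 0, 0, 0, 0], [0, 0, 0, 0, 0, 0, 0]]})

```text
clock: 25.35
eef_pos: [548.4, 247.9, 104.1]
tcp_rot: [-3.141, -0.001, 3.141]
contact_force: [0.0, 0.0, -0.2]
opening: 0.43
grasp_force: 50.0
```

```bash
python3 - <<'E'
from h import *
im=cams.grab_frame("side")[190:330,270:410,::-1]
im2=cams.grab_frame("top")[190:290,170:270,::-1]
cv2.imwrite("pics/p6.png",np.hstack([cv2.resize(im,(560,560),interpolation=cv2.INTER_CUBIC),cv2.resize(im2,(240,560),interpolation=cv2.INTER_CUBIC)]))
E
```

```text
(no output)
```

View pics/p6.png

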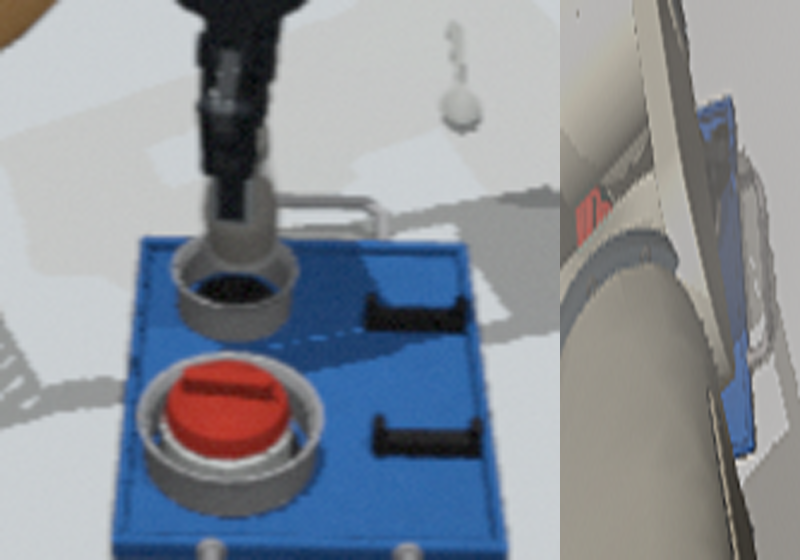

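The shaker at column ~240 is over the narrow collar at ~236, so it is about 2 mm short in X. I'll shift +2 X and +1.5 Y, then lower it.

Scaled: 8 mm / 600 = 0.0133, 1.5 mm / 600 = 0.0025.

Request:
move_tool(offsets={"increments": [[0, 0, 0, -0.0042, 0.0025, 0, 0], [0, 0, 0, 0, 0, 0.0133, 0], [0, 0, 0, 0, 0, 0.0133, 0], [0, 0, 0, 0, 0, 0, 0], [0, 0, 0, 0, 0, 0, 0]]})

```text
clock: 25.87
eef_pos: [550.4, 249.5, 87.1]
tcp_rot: [-3.141, -0.001, -3.142]
contact_force: [0.8, -0.8, -0.6]
opening: 0.43
grasp_force: 50.0
```

Request:
move_tool(offsets={"increments": [[0, 0, 0, 0, 0, 0.0117, 0], [0, 0, 0, 0, 0, 0.0117, 0], [0, 0, 0, 0, 0, 0, 0], [0, 0, 0, 0, 0, 0, 0]]})

```text
clock: 26.2
eef_pos: [550.5, 249.5, 73.0]
tcp_rot: [-3.141, -0.001, -3.142]
contact_force: [0.0, -0.9, -0.5]
opening: 0.428
grasp_force: 50.0
```

Scaled: 1.5 mm / 600 = 0.0025.

Request:
move_tool(offsets={"increments": [[0, 0, 0, 0, 0, 0.0025, 0], [0, 0, 0, 0, 0, 0, 0], [0, 0, 0, 0, 0, 0, 0.75], [0, 0, 0, 0, 0, 0, 0.75], [0, 0, 0, 0, 0, 0, 0.75]]})

```text
clock: 26.62
eef_pos: [551.2, 249.8, 72.6]
tcp_rot: [3.141, 0.0, 3.142]
contact_force: [0.6, 0.4, 0.4]
opening: 0.752
grasp_force: 0.0
```

Request:
move_tool(offsets={"increments": [[0, 0, 0, 0, 0, 0, 0.75], [0, 0, 0, 0, 0, -0.0333, 0.75], [0, 0, 0, 0, 0, -0.0583, 0.75], [0, 0, 0, 0, 0, -0.0583, 0.75], [0, 0, 0, 0, 0, -0.0583, 0.75]]})

```text
clock: 27.03
eef_pos: [550.6, 249.6, 198.5]
tcp_rot: [-3.141, -0.001, 3.142]
contact_force: [0.9, 0.1, 0.2]
opening: 0.747
grasp_force: 0.0
```

Request:
move_tool(offsets={"increments": [[0, 0, 0, 0.0208, -0.0483, 0, 0.75], [0, 0, 0, 0.0208, -0.0483, 0, 0.75], [0, 0, 0, 0.0208, -0.0483, 0, 0.75], [0, 0, 0, 0.0208, -0.0483, 0, 0.75], [0, 0, 0, 0.0208, -0.0483, 0, 0.75]]})

```text
clock: 27.45
eef_pos: [487.7, 103.6, 197.5]
tcp_rot: [3.142, 0.001, -3.141]
contact_force: [-0.1, -0.5, 0.1]
opening: 0.753
grasp_force: 0.0
```

Request:
move_tool(offsets={"increments": [[0, 0, 0, 0.0208, -0.0483, 0, 0.4], [0, 0, 0, 0.0208, -0.0483, 0, 0.4], [0, 0, 0, 0.0208, -0.0483, 0, 0.4], [0, 0, 0, 0.0208, -0.0483, 0, 0.4], [0, 0, 0.0376, 0, 0, 0, 0.4]]})

```text
clock: 27.87
eef_pos: [436.0, -14.6, 197.2]
tcp_rot: [-3.14, -0.001, 3.027]
contact_force: [0.3, 0.3, -0.9]
opening: 0.403
grasp_force: 0.0
```

Request:
move_tool(offsets={"increments": [[0, 0, 0.0376, 0, 0, 0, 0.4], [0, 0, 0.0376, 0, 0, 0, 0.4], [0, 0, 0.0376, 0, 0, 0, 0.4], [0, 0, 0.0376, 0, 0, 0, 0.4], [0, 0, 0.0376, 0, 0, 0, 0.4]]})

```text
clock: 28.28
eef_pos: [438.5, -11.3, 197.5]
tcp_rot: [3.141, 0.0, 2.428]
contact_force: [-0.0, 0.3, 0.4]
opening: 0.4
grasp_force: 0.0
```

Request:
move_tool(offsets={"increments": [[0, 0, 0.0376, 0, 0, 0, 0.4], [0, 0, 0.0376, 0, 0, 0, 0.4], [0, 0, 0.0376, 0, 0, 0, 0.4], [0, 0, 0.0376, 0, 0, 0, 0.4], [0, 0, 0.0376, 0, 0, 0, 0.4]]})

```text
clock: 28.7
eef_pos: [438.5, -11.3, 197.4]
tcp_rot: [3.141, 0.0, 1.838]
contact_force: [0.1, -0.3, 0.2]
opening: 0.396
grasp_force: 0.0
```

Request:
move_tool(offsets={"increments": [[0, 0, 0.0376, 0, 0, 0, 0.4], [0, 0, 0.0376, 0, 0, 0, 0.4], [0, 0, 0, 0, 0, 0, 0.4], [0, 0, 0, 0, 0, 0, 0.4]]})

```text
clock: 29.03
eef_pos: [438.5, -11.3, 197.4]
tcp_rot: [3.141, 0.0, 1.611]
contact_force: [-0.3, -0.0, 0.0]
opening: 0.399
grasp_force: 0.0
```

Scaled: 35 mm / 600 = 0.0583, 18 mm / 600 = 0.03.

Request:
move_tool(offsets={"increments": [[0, 0, 0, 0, 0, 0.0583, 0.4], [0, 0, 0, 0, 0, 0.0583, 0.4], [0, 0, 0, 0, 0, 0.0583, 0.4], [0, 0, 0, 0, 0, 0.0583, 0.4], [0, 0, 0, 0, 0, 0.03, 0.4]]})

```text
clock: 29.45
eef_pos: [436.9, -11.2, 36.4]
tcp_rot: [-3.139, -0.0, 1.612]
contact_force: [0.0, 0.4, 0.3]
opening: 0.401
grasp_force: 0.0
```

Request:
move_tool(offsets={"increments": [[0, 0, 0, 0, 0, 0.01, 0.4], [0, 0, 0, 0, 0, 0, 0.4], [0, 0, 0, 0, 0, 0, 0.4], [0, 0, 0, 0, 0, 0, 0.4]]})

```text
clock: 29.78
eef_pos: [439.6, -11.3, 34.6]
tcp_rot: [3.139, 0.0, 1.609]
contact_force: [-0.5, 0.6, -0.5]
opening: 0.4
grasp_force: 0.0
```

```bash
python3 - <<'E'
from h import *
print(r.sense()['eef_pos'])
im=cams.grab_frame("side")[160:240,340:430,::-1]
cv2.imwrite("pics/p7.png",cv2.resize(im,None,fx=6,fy=6,interpolation=cv2.INTER_CUBIC))
E
```

```text
[439.63952196 -11.28101929  34.56000808]
```

View pics/p7.png

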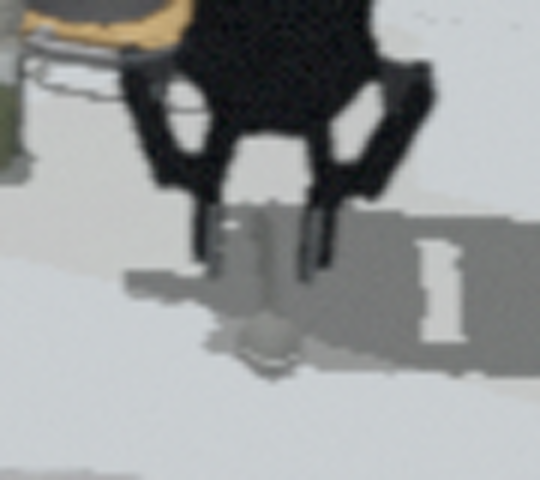

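The fingers straddle the spoon handle, at column ~265 between tips at 205 and 312. I'll go down 10 mm and pinch.

Scaled: 5 mm / 600 = 0.0083.

Request:
move_tool(offsets={"increments": [[0, 0, 0, 0, 0, 0.0083, 0.4], [0, 0, 0, 0, 0, 0.0083, 0.4], [0, 0, 0, 0, 0, 0, 0.4], [0, 0, 0, 0, 0, 0, 0.4]]})

```text
clock: 30.17
eef_pos: [438.3, -11.2, 23.2]
tcp_rot: [-3.141, -0.0, 1.608]
contact_force: [-0.6, 0.3, 0.3]
opening: 0.401
grasp_force: 0.0
```

Request:
move_tool(offsets={"increments": [[0, 0, 0, 0, 0, 0, 0], [0, 0, 0, 0, 0, 0, 0], [0, 0, 0, 0, 0, 0, 0], [0, 0, 0, 0, 0, 0, 0], [0, 0, 0, 0, 0, 0, 0]]}, clamp_n=30)

```text
clock: 30.58
eef_pos: [438.5, -11.2, 23.4]
tcp_rot: [-3.142, -0.0, 1.608]
contact_force: [-1.4, -0.1, 6.4]
opening: 0.216
grasp_force: 29.2
```

Request:
move_tool(offsets={"increments": [[0, 0, 0, 0, 0, 0, 0], [0, 0, 0, 0, 0, 0, 0], [0, 0, 0, 0, 0, 0, 0]]})

```text
clock: 30.83
eef_pos: [438.4, -11.2, 23.4]
tcp_rot: [-3.142, -0.0, 1.608]
contact_force: [-1.4, 0.1, 5.6]
opening: 0.223
grasp_force: 29.2
```

Request:
move_tool(offsets={"increments": [[0, 0, 0, 0, 0, -0.0167, 0], [0, 0, 0, 0, 0, -0.05, 0], [0, 0, 0, 0, 0, -0.0583, 0], [0, 0, 0, 0, 0, -0.0583, 0], [0, 0, 0, 0, 0, -0.0333, 0]]})

```text
clock: 31.25
eef_pos: [439.5, -11.3, 157.0]
tcp_rot: [3.138, 0.0, 1.608]
contact_force: [1.3, 0.9, 0.1]
opening: 0.221
grasp_force: 29.5
```

Request:
move_tool(offsets={"increments": [[0, 0, 0, 0.0573, 0.0035, 0, 0], [0, 0, 0, 0.0573, 0.0035, 0, 0], [0, 0, 0, 0.0573, 0.0035, 0, 0], [0, 0, 0, 0.0573, 0.0035, 0, 0], [0, 0, 0, 0.0573, 0.0035, 0, 0]]})

```text
clock: 31.67
eef_pos: [442.5, 162.6, 154.1]
tcp_rot: [3.141, -0.0, 1.607]
contact_force: [1.0, -0.0, -0.9]
opening: 0.217
grasp_force: 29.5
```

Request:
move_tool(offsets={"increments": [[0, 0, 0, 0.0573, 0.0035, 0, 0], [0, 0, 0, 0.0573, 0.0035, 0, 0], [0, 0, 0, 0.0573, 0.0035, 0, 0], [0, 0, 0, 0.0573, 0.0035, 0, 0], [0, 0, -0.0229, 0, 0, 0, 0]]})

```text
clock: 32.08
eef_pos: [446.7, 304.3, 154.4]
tcp_rot: [3.139, -0.003, 1.681]
contact_force: [-0.5, -1.2, 0.1]
opening: 0.218
grasp_force: 29.5
```

Request:
move_tool(offsets={"increments": [[0, 0, 0, 0, 0, 0.05, 0], [0, 0, 0, 0, 0, 0.05, 0], [0, 0, 0, 0, 0, 0.0417, 0], [0, 0, 0, 0, 0, 0, 0], [0, 0, 0, 0, 0, 0, 0]]})

```text
clock: 32.5
eef_pos: [445.2, 298.4, 68.0]
tcp_rot: [-3.139, 0.001, 1.68]
contact_force: [0.3, 0.7, 0.3]
opening: 0.213
grasp_force: 29.5
```

```bash
python3 - <<'E'
from h import *
im=cams.grab_frame("side")[180:330,270:430,::-1]
im2=cams.grab_frame("top")[195:300,160:270,::-1]
cv2.imwrite("pics/p8.png",np.hstack([cv2.resize(im,(560,525),interpolation=cv2.INTER_CUBIC),cv2.resize(im2,(240,525),interpolation=cv2.INTER_CUBIC)]))
E
```

```text
(no output)
```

View pics/p8.png

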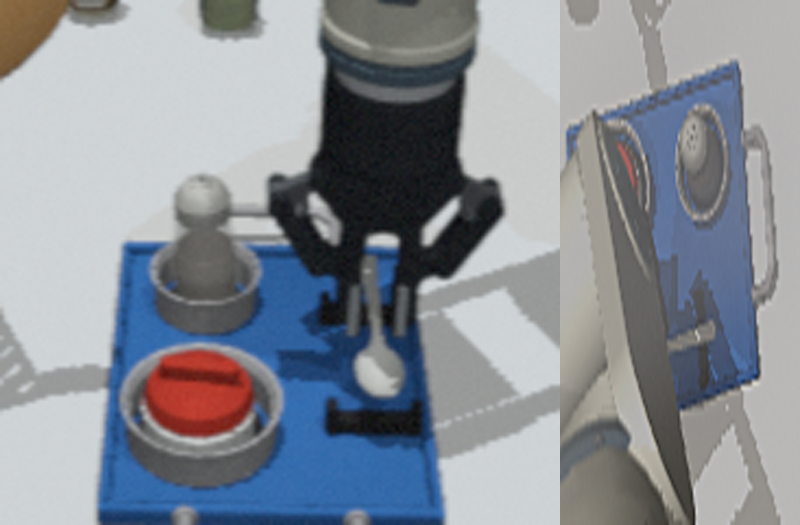

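The spoon is held along the rest and centred over the bars: bowl at column 378, bar centre at 375. The shaker and timer are seated. I'll lower 20 mm and release.

Scaled: 8 mm / 600 = 0.0133, 7 mm / 600 = 0.0117.

Request:
move_tool(offsets={"increments": [[0, 0, 0, 0, 0.0017, 0.0133, 0], [0, 0, 0, 0, 0, 0.0117, 0], [0, 0, 0, 0, 0, 0.0067, 0], [0, 0, 0, 0, 0, 0, 0], [0, 0, 0, 0, 0, 0, 0]]})

```text
clock: 33.02
eef_pos: [446.8, 298.8, 49.1]
tcp_rot: [-3.141, 0.0, 1.68]
contact_force: [-0.1, -0.3, 0.1]
opening: 0.215
grasp_force: 29.5
```

Request:
move_tool(offsets={"increments": [[0, 0, 0, 0, 0, 0.0017, 0], [0, 0, 0, 0, 0, 0, 0], [0, 0, 0, 0, 0, 0, 0.45], [0, 0, 0, 0, 0, 0, 0.45], [0, 0, 0, 0, 0, 0, 0.45]]})

```text
clock: 33.43
eef_pos: [447.1, 299.0, 48.4]
tcp_rot: [3.141, -0.0, 1.68]
contact_force: [-0.4, -0.5, -0.4]
opening: 0.448
grasp_force: 0.0
```

Request:
move_tool(offsets={"increments": [[0, 0, 0, 0, 0, 0, 0.45], [0, 0, 0, 0, 0, 0, 0.45], [0, 0, 0, 0, 0, -0.0083, 0.45], [0, 0, 0, 0, 0, -0.025, 0.45], [0, 0, 0, 0, 0, -0.0417, 0.45]]})

```text
clock: 33.85
eef_pos: [445.6, 298.0, 92.2]
tcp_rot: [-3.138, 0.002, 1.68]
contact_force: [0.4, -0.5, -0.0]
opening: 0.45
grasp_force: 0.0
```

Request:
move_tool(offsets={"increments": [[0, 0, 0, 0, 0, -0.0583, 0.45], [0, 0, 0, 0, 0, -0.0583, 0.45], [0, 0, 0, 0, 0, -0.0583, 0.45], [0, 0, 0, 0, 0, -0.0583, 0.45], [0, 0, 0, 0, 0, -0.0417, 0.45]]})

```text
clock: 34.27
eef_pos: [447.4, 299.3, 262.0]
tcp_rot: [3.139, -0.001, 1.68]
contact_force: [0.9, -0.4, 0.3]
opening: 0.449
grasp_force: 0.0
```

Now I'll move the arm out of view and check by numbers.

Scaled: -35 mm / 600 = -0.0583.

Request:
move_tool(offsets={"increments": [[0, 0, 0, -0.0583, 0, 0, 0.45], [0, 0, 0, -0.0583, 0, 0, 0.45], [0, 0, 0, -0.0583, 0, 0, 0.45], [0, 0, 0, -0.0583, 0, 0, 0.45], [0, 0, 0, -0.0583, 0, 0, 0.45]]}, quiet=true)

```text
ok
```

Request:
move_tool(offsets={"increments": [[0, 0, 0, -0.0583, 0, 0, 0.45], [0, 0, 0, -0.0583, 0, 0, 0.45], [0, 0, 0, -0.0583, 0, 0, 0.45], [0, 0, 0, 0, 0, 0, 0.45], [0, 0, 0, 0, 0, 0, 0.45]]}, lines="1,2")

```text
clock: 35.1
eef_pos: [477.3, 19.1, 258.6]
```

```bash
python3 - <<'E'
from m import *
def tray(P,p): c,s=np.cos(p[2]),np.sin(p[2]); d=np.array(P[:2])-p[:2]; return np.array([c*d[0]+s*d[1],-s*d[0]+c*d[1]]).round(1)
B=[503.8,305.3,.11];Wd=[487.9,-314.1,-.17]
im=cams.grab_frame("top"); side=cams.grab_frame("side")
cv2.imwrite("pics/fin_top.png",im[:,:,::-1]); cv2.imwrite("pics/fin_side.png",side[:,:,::-1])
hsv=cv2.cvtColor(im,cv2.COLOR_RGB2HSV).astype(int); H,S,V=hsv[...,0],hsv[...,1],hsv[...,2]
def comp(m,box):
    x0,y0,x1,y1=box; mm=np.zeros(m.shape,np.uint8); mm[y0:y1,x0:x1]=m[y0:y1,x0:x1]*255
    c=max(cv2.findContours(mm,0,2)[0],key=cv2.contourArea); return cv2.minAreaRect(c),cv2.contourArea(c)
# spoon in blue: unsaturated bright pixels in the lower half of the tray
q,a=comp((S<70)&(V>110),(172,246,247,275)); print("spoon",q,a)
bp=cv2.boxPoints(q); i=sorted([(bp[0]+bp[1])/2,(bp[1]+bp[2])/2,(bp[2]+bp[3])/2,(bp[3]+bp[0])/2],key=lambda t:t[0])
print(" ends in tray",[tray(pt("top",*e,29),B) for e in(i[0],i[-1])])
red=((H<8)|(H>172))&(S>100)
for n,m,box,z,T in [("timer",red,(170,215,205,255),59,B),("redjar",red,(335,150,365,185),106,None),("tin",(abs(H-22)<8)&(S>40)&(V>120),(400,205,422,235),84,Wd)]:
    q,a=comp(m,box); P=pt("top",*q[0],z); print(n,np.round(q[0],1),a,P,tray(P,T) if T else "")
E
```

```text
blue [5.03808e+02 3.05293e+02 1.10000e-01] resid px [[-0.3, -0.4], [0.5, -0.4], [0.2, 0.2], [-0.2, 0.8], [-0.2, -0.0], [0.1, -0.2]]
 side px [[297.0, 324.0], [305.0, 247.0], [387.0, 249.0], [397.0, 326.0], [327.0, 292.0], [328.0, 256.0]]
 wide [536.1 359.2  12. ]  narrow [548.4 247.8  12. ]  rest [446.2 298.9  24. ]
wood [ 4.87908e+02 -3.14127e+02 -1.70000e-01] resid px [[-1.1, -0.4], [-0.2, -0.1], [0.4, 0.6], [-0.4, 0.2], [0.5, -0.2], [0.6, -0.1]]
 side px [[332.0, 162.0], [351.0, 133.0], [405.0, 140.0], [392.0, 171.0], [355.0, 150.0], [363.0, 136.0]]
 wide [ 533.8 -271.3   12. ]  narrow [ 514.9 -381.7   12. ]  rest [ 430.7 -304.3   24. ]
timer [692.2 109.6  35. ] side px [277. 215.]
shaker [695.2   5.8  88. ] side px [283. 175.]
tin [577.1 114.9  72. ] side px [324. 208.]
herb [569.8  -2.6 105. ] side px [333. 172.]
red [ 688.4 -109.8  106. ] side px [295. 150.]
white [ 573.9 -103.6   98. ] side px [336. 156.]
spoon bowl [434.9  52.5   5. ] side px [383. 221.]
spoon tip [440.2 -76.7   5. ] side px [383. 194.]
ridge a [707.9 114.3  52. ] side px [269. 210.]
ridge b [670.3 104.   52. ] side px [286. 209.]
spoon ((208.61231994628906, 266.0671081542969), (9.788026809692383, 47.788604736328125), 83.9909896850586) 192.0
 ends in tray [array([-55.1,  64.5]), array([-65.1, -66. ])]
timer [185.4 235.8] 26.5 [528.4 352.6  59. ] [29.6 44.3]
redjar [349.8 164.8] 161.5 [ 686.2 -109.1  106. ] 
tin [411.5 219. ] 302.5 [ 528.7 -265.4   84. ] [32.  54.9]
```

```bash
python3 - <<'E'
from h import *
t=cv2.cvtColor(cv2.imread("pics/fin_top.png"),cv2.COLOR_BGR2HSV).astype(int); s=cv2.cvtColor(cv2.imread("pics/fin_side.png"),cv2.COLOR_BGR2HSV).astype(int)
def c(h,b):
    x0,y0,x1,y1=b; g=h[y0:y1,x0:x1]; m=((abs(g[...,0]-65)<15)&(g[...,1]>90)&(g[...,2]>50)).astype(np.uint8)*255
    k=max(cv2.findContours(m,0,2)[0],key=cv2.contourArea); M=cv2.boundingRect(k); print(M,cv2.contourArea(k)); return (M[0]+x0+(M[2]-1)/2,M[1]+y0+(M[3]-1)/2)
a=c(t,(435,200,470,240)); b=c(s,(345,95,385,125)); print(a,b)
p,d=ray("top",*a); e,f=ray("side",*b); k=np.linalg.lstsq(np.c_[d,-f],e-p,rcond=None)[0]; print((p+d*k[0]).round(1),np.linalg.norm(p+d*k[0]-e-f*k[1]).round(1))
print("expected",proj("top",[[516,-381,117]]),proj("side",[[516,-381,117]]))
for n in("top","side"):
    i0,i1=[cv2.imread(f"pics/{q}").astype(int) for q in(f"{n}0.png",f"fin_{n}.png")]
    for nm,P in(("white",[574,-104,98]),("red",[688,-110,106]),("fork",[431,-304,30])):
        u,v=proj(n,[P])[0].astype(int); print(n,nm,np.abs(i0[v-8:v+9,u-8:u+9]-i1[v-8:v+9,u-8:u+9]).mean().round(1))
E
```

```text
(20, 14, 9, 8) 23.0
(20, 17, 4, 3) 3.5
(459.0, 217.5) (366.5, 113.0)
[ 519.2 -382.   118.2] 10.5
expected [[458.63383014 218.79572891]] [[364.23211187 112.8266421 ]]
top white 9.2
top red 1.5
top fork 1.7
side white 7.4
side red 1.9
side fork 1.5
```

```bash
python3 -c "
from rig import r
print(r.sign_off())"
```

```text
the job is handed in; nothing more can be done
None
```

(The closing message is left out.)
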